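Safety-switch test on a swivelling kitchen power unit

TASK

Carry out the safety-switch test on the power unit: first put the spice jar that stands in the way of its turning knob upright into the spice tray beside the other two jars, then swing the unit round until it clicks with its sloped switch panel over the nib of its base. Press the test button in until the lever drops, then lift the lever back up until it stays latched. Leave the tray's two jars, the salt mill and the lidded jar standing where they are.

Things in the scene. Friction and masses are not known exactly. Their poses are not given: they have to be found in the camera images.
- power_base: fixed round grey foot of the power unit, 156 mm diameter, 14 mm high, with a small nib (94 mm from the axis, 10 mm wide) that marks the front. Origin on the table at the swivel axis; the nib points along -x of this frame (towards the robot, within about 20 degrees), y to the left seen from the robot, z up.
- swivel (a joint): turn of the white head on its foot, rad, counter-clockwise from above positive, about the vertical axis of power_base. 0 = panel square over the nib, where a sprung click (within about 4 degrees of 0) pulls it to exactly 0 and holds it. Range -0.5 to 1.4; it starts at 1.05 to 1.3 and stays where it is left. Turns with under 1 N at the knob, about 3 N to enter or leave the click.
- panel_low (a point): middle of the lower edge of the grey switch panel on the white head, 58 mm before the axis, 65 mm above the table. The panel is 136 mm wide and rises away from here at 40 degrees to the horizontal, 112 mm up the slope. The head sweeps a radius of 92 mm about the axis. Axes as power_base at swivel 0, turning with the head.
- hood_edge (a point): middle of the front edge of the hood over the panel: a flat white plate 128 mm wide and 4 mm thick, 151 to 155 mm above the table, going back from this edge. It overhangs button and lever, so they must be reached from the front with the tool tilted some 30 to 40 degrees (40 is the panel's normal). Axes as panel_low.
- knob (a point): grip centre of the upright black knob, 20 mm diameter, on the outer end of a flat aluminium arm of the head. The knob reaches from 28 to 73 mm above the table; this point is at 56 mm. It runs at 125 mm from the swivel axis; at swivel 0 it stands 50 degrees to the left (+y) of the nib direction. Axes turn with the head.
- test_button (a joint): travel of the test button, m: 0 = out, 0.006 = fully in; it is sprung, 2 N at the start and 5 N when fully in, and lets the lever go at about 4 mm. It also dips by itself when the lever snaps into its catch.
- button_top (a point): centre of the top of the round test button, 20 mm diameter, standing 10 mm out of the panel (a collar round it, 32 mm wide, stands 3 mm out). z of this frame is the panel's outward normal, x points up the slope, y to the left. The button lies 65 mm to the left (y) of the lever.
- trip_lever (a joint): angle of the black lever, rad: 0 = latched (nearly upright, leaning 35 degrees up the slope from the panel's normal), 1.05 = dropped (25 degrees down the slope from the normal, pointing out to the front). A spring drives it down (about 2 N at its tip); a catch holds it at 0 until the button is pressed. To latch it, swing it a little past 0 (stop at -0.1): lifting takes 2 to 5 N at the tip.
- lever_pivot (a point): pivot of the lever, on the panel surface; the hinge line is along y of this frame. Axes as power_base at swivel 0, turning with the head.
- lever_tip (a point): free end of the lever, 42 mm from its pivot; a flat paddle 16 mm wide (y) and 9 mm thick (x); z of this frame points from the pivot to the tip.
- stray_jar: spice jar with a dark lid, 41 mm diameter, 105 mm high, 0.11 kg, standing on the table in front of the unit in the path of the knob. Origin at the centre of its underside, z up.
- spice_tray: fixed open wooden tray, 170 mm (x) by 190 mm (y), 22 mm high, walls and floor 5 mm. Origin at the centre of its underside; its left half (y from 0 to +90 mm) is free, two jars stand in the right half.
- tray_jar_a: spice jar like the stray one (41 mm diameter, 105 mm high), standing in the far right of the tray, to be left alone. Origin at the centre of its underside.
- tray_jar_b: spice jar like the stray one, standing in the near right of the tray, to be left alone. Origin at the centre of its underside.
- salt_mill: salt mill, 44 mm diameter, 90 mm high, standing to the left of the power unit, to be left alone. Origin at the centre of its underside.
- small_jar: lidded jar, about 60 mm diameter, 86 mm high, standing to the right of and behind the power unit, to be left alone. Origin at the centre of its underside.
Mind the look-alikes: they are no part of the job. Leave any turquoise look-alike of the stray_jar alone.

How it is judged:
On the way, in this order (a step that is already met when the one before it is completed fails the run):
1. the stray jar stands upright in the spice tray, let go (x of stray_jar in the frame of spice_tray between -0.066 and 0.066 m and y of stray_jar in the frame of spice_tray between -0.076 and 0.076 m and z of stray_jar in the frame of spice_tray below 0.01 m and angle between stray_jar's own z axis and vertical below 0.1 rad and contact force between the fingers and stray_jar below 0.1 N), for 0.2 s.
2. the head sits in its click over the nib (value of joint swivel between -0.05 and 0.05 rad), for 0.2 s.
3. the lever has dropped (value of joint trip_lever above 0.9 rad).
At the end, for the whole second after the job is handed in: The lever is latched up (joint under 0.08 rad), the button is out (under 2 mm), the head is in its click over the nib (within 0.05 rad of 0), and the stray jar stands upright (within 0.1 rad) and still on the floor of the spice tray (all of step 2 and x of stray_jar in the frame of spice_tray between -0.066 and 0.066 m and y of stray_jar in the frame of spice_tray between -0.076 and 0.076 m and z of stray_jar in the frame of spice_tray below 0.01 m and angle between stray_jar's own z axis and vertical below 0.1 rad and value of joint trip_lever below 0.08 rad and value of joint test_button below 0.002 m and linear speed of stray_jar below 0.02 m/s); the robot touches nothing.
It fails at once if a jar in the tray is pushed more than 25 mm or tipped over (distance of tray_jar_a from where it was at the start of the episode above 0.025 m or angle between tray_jar_a's own z axis and vertical above 0.5 rad).
It fails at once if a jar in the tray is pushed more than 25 mm or tipped over (distance of tray_jar_b from where it was at the start of the episode above 0.025 m or angle between tray_jar_b's own z axis and vertical above 0.5 rad).
It fails at once if the salt mill is pushed more than 25 mm or tipped over (distance of salt_mill from where it was at the start of the episode above 0.025 m or angle between salt_mill's own z axis and vertical above 0.5 rad).
It fails at once if the lidded jar is pushed more than 25 mm or tipped over (distance of small_jar from where it was at the start of the episode above 0.025 m or angle between small_jar's own z axis and vertical above 0.5 rad).
It also fails if it takes over 67 s, if anything falls off the work surface, if the arm or the gripper's body presses on something with over 40 N, if the wrist force passes 120 N, or if a joint passes its speed limit or range.

ROBOT

A 6-joint arm with a two-finger parallel gripper is mounted at the origin on the work surface; the furniture and walls round the work are solid. World frame = base frame: x ahead of the robot, y to its left, z up, the work surface at z = 0. Lengths are in m, angles in rad, forces in N, time in s.
With the tool pointing down it reaches from about 0.325 to 0.775 m from the base axis. Payload 5.5 kg.
Tool frame: the origin (TCP) lies midway between the tips of the shut fingers; the grasp point (between the pads) lies bot.hold_point_z behind it (bot.hold_point_z is the distance from the TCP to the grasp point, in m); z points along the fingers, y is the line along which they close (so a half turn about z gives the same grasp; the last joint's range is limited). The gripper opens to 88 mm and grips with 3 to 60 N. Pads are 20 mm wide; open, the fingers measure 115 mm over their backs; the gripper's body (75 mm by 178 mm) begins 61 mm behind the grasp point.
Start: joints at [-1.327, 0.091, 1.231, -0, 1.82, -0.057], TCP at [0.178, -0.573, 0.223] pointing down, gripper open.
Joint ranges: [-2.87, 2.87], [-0.86, 2.18], [0.17, 2.46], [-1.51, 4.65], [0.06, 2.69], [-2.65, 2.65]. Speed limits (rad/s): [2.57, 2.57, 3.01, 3.14, 3.14, 3.14].

INTERFACE

Orientations are given as a unit quaternion [w, x, y, z].
In Python, from workcell import bot gives the robot as it stands.
- The arm moves only by the tool move_arm, never from a script. Its argument "motion" is a list of rows, each a list of 4 numbers: the shift along the tool's x, y, z in mm, then the turn about the tool's z in rad. In form: [[dx, dy, dz, roll], ...]. A call has 1 to 10 rows; each row shifts and turns the commanded pose from where the row before left it, along the tool's axes as they then stand; what a row does not reach is not made up. A row lasts 1/10 s, in which the tool goes at most 50 mm and 8.59 degrees, less where a joint would pass 70% of its speed; a pose out of reach is approached as far as the arm can. A call is refused whole if a number of a shift passes 50 or a number of a turn 0.15, either way. A call with a gripper value outside its range is refused whole. "grip" is the opening, from -1 (shut) to 1 (fully open), set as the call begins (left out, the last holds). The fingers move at their own pace and stop on an object; "squeeze" is the grip in N (left out, the last holds). Time passes only in rows, so rows that do not move let the fingers close. It gives the time, the measured TCP pose, the force, the opening and the grip force at its end, in the units of the state.
- bot.read_state(): the state, without advancing time (a new reading comes with each control period).
- bot.read_camera(name): name is "scene" or "side" or "wrist"; returns a dict with "color" (384x512x3 uint8, red, green, blue), "vfov" (degrees; the focal length in pixels is half the picture's height over the tangent of half this angle, whatever the lens; pixels are square), "cx", "cy" (the principal point, pixels), "T" (4x4, takes a point from camera to world coordinates). Camera axes: x right, y down, z forward; pixel columns grow to the right and rows downward; lengths in m; the calibration is good to about 2 mm. The wrist camera is an equidistant fisheye: a pixel r from the principal point sees the ray r / f radians off the axis. A picture is of the moment at which its call begins. There is no depth.
- bot.sign_off(): hands the job in; it is judged then, once.
The state is a dict: "time_s": time; "qpos": joint angles; "qvel": joint speeds; "joint_efforts": joint torques, N m; "tcp_pos": TCP position; "ee_rot": TCP orientation; "ft_force": force on the tool from outside, world axes, zero at the start; "ft_torque": the same for the moment, N m; "grip_width": finger opening in m; "grasp_force": force on a finger pad.
Only numpy, scipy, OpenCV 4.12 (cv2) and the standard library are available. Lean on these libraries where they do the work, as an engineer would, in place of code of your own. Each camera call takes 0.05 s, during which the arm holds its last target. There are 200 camera calls.

## Working session

There is one attempt and no reset: what is moved stays moved. The work goes in short steps, Python scripts to look and compute and a tool call to move; the robot and the scene stay as the last step left them, time stands still between calls to the robot, and variables do not carry over. Pictures are saved under pics/ and viewed, at most 10 in all, crops included, and the job is handed in when it is done.

Besides the shell and the picture viewer there is one more tool, called after "Emit:" as name(argument=value, ...), one argument or row to a line, values as JSON. move_arm: Moves the arm, as the interface text tells. Its arguments: {"type":"object","properties":{"motion":{"type":"array"},"grip":{"type":"number"},"squeeze":{"type":"number"}},"required":["motion"]}

```bash
mkdir -p pics; ls; python3 - <<'E'
from workcell import bot
import cv2,numpy as np,pickle
s=bot.read_state();print(s, bot.hold_point_z)
d={}
for n in("scene","side","wrist"):
    c=bot.read_camera(n);d[n]=c;cv2.imwrite(f"pics/{n}0.png",c["color"][:,:,::-1])
    print(n,c["vfov"],c["cx"],c["cy"],np.round(c["T"],3).tolist())
pickle.dump(d,open("c0.pkl","wb"))
a=np.hstack([d["scene"]["color"],d["side"]["color"]])
E
```

```text
pics
{'time_s': 0.0, 'qpos': array([-1.32670812e+00,  9.18126355e-02,  1.23187813e+00,  1.81291148e-05,
        1.81975623e+00, -5.66990243e-02]), 'qvel': array([-0.0009963 , -0.00108099,  0.00027322,  0.00139143, -0.00027811,
       -0.00223313]), 'joint_efforts': array([-8.00926591e-04, -4.46456265e+01, -4.06445181e+01,  6.97074691e-02,
        2.92875851e-02, -1.38256983e-04]), 'tcp_pos': array([ 0.17769913, -0.57278397,  0.22153891]), 'ee_rot': array([-9.23923449e-04,  9.88711422e-01,  1.49829453e-01, -7.79949677e-05]), 'ft_force': array([ 0.54328108, -1.2409173 , -0.17966089]), 'ft_torque': array([-0.00963814,  0.06691223,  0.0105961 ]), 'grasp_force': 0.0, 'grip_width': 0.08776585624345506} 0.0187
scene 50.791883670070064 251.325988738009 202.10638024080737 [[-0.827, -0.433, 0.358, 0.111], [-0.562, 0.635, -0.53, 0.553], [0.002, -0.64, -0.769, 1.054], [0.0, 0.0, 0.0, 1.0]]
side 45.88499343176154 253.3839654131938 200.26349547673414 [[-0.984, -0.11, 0.139, 0.378], [-0.178, 0.606, -0.775, 0.921], [0.001, -0.788, -0.616, 0.906], [0.0, 0.0, 0.0, 1.0]]
wrist 65.70646984690485 256.67125000607143 191.89823229026553 [[0.295, -0.924, -0.242, 0.244], [-0.955, -0.286, -0.073, -0.552], [-0.002, 0.253, -0.967, 0.383], [0.0, 0.0, 0.0, 1.0]]
```

View pics/scene0.png

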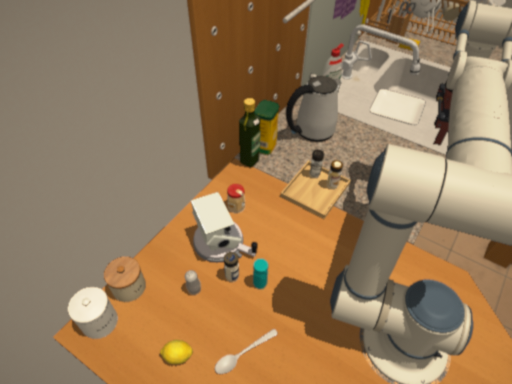

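View pics/side0.png

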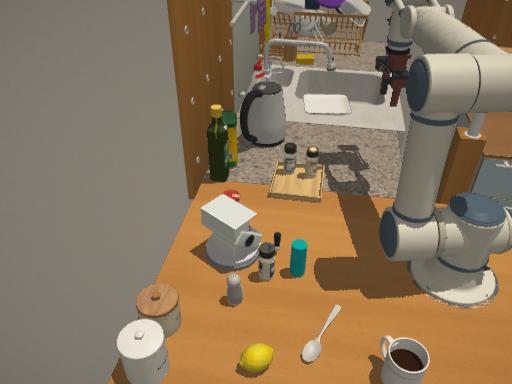

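Scene: stray jar (232,266), turquoise look-alike (260,273), tray (315,190) with jars at its far side, unit (217,228), mill (192,282). Side: stray (267,262), turquoise (298,258), tray (298,182). Enlarging both.

```bash
python3 - <<'E'
import pickle,cv2,numpy as np
d=pickle.load(open("c0.pkl","rb"))
def crop(n,x,y,w,h,k):return cv2.resize(d[n]["color"][y:y+h,x:x+w,::-1],None,fx=k,fy=k,interpolation=cv2.INTER_CUBIC)
a=crop("scene",175,180,100,120,4); b=crop("side",195,180,100,120,4)
t=np.hstack([a,b]);t2=np.hstack([crop("scene",270,140,100,30*2+20,4)[:,:400],crop("side",255,135,100,80,4)])
cv2.imwrite("pics/z1.png",t);cv2.imwrite("pics/z2.png",t2)
E
```

```text
(no output)
```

View pics/z1.png

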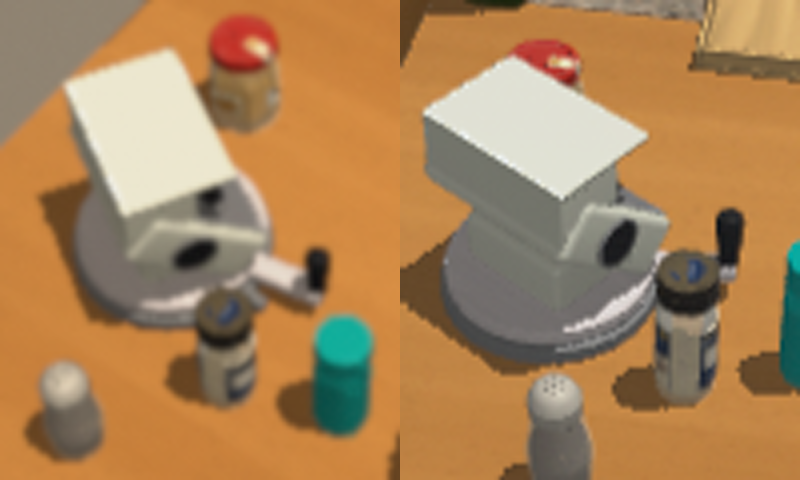

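View pics/z2.png

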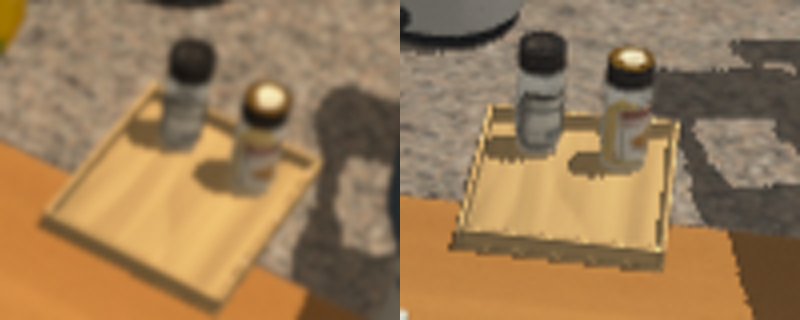

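```bash
cat > h.py <<'E'
import numpy as np,cv2,pickle
from scipy.optimize import least_squares
def ray(c,u,v):
    f=192/np.tan(np.radians(c["vfov"])/2);x=(u-c["cx"])/f;y=(v-c["cy"])/f
    d=np.array([x,y,1.])
    if c.get("fish"):
        r=np.hypot(x,y);d=np.array([x/r*np.sin(r),y/r*np.sin(r),np.cos(r)])
    T=np.array(c["T"]);return T[:3,3],T[:3,:3]@(d/np.linalg.norm(d))
def onz(c,u,v,z):
    o,d=ray(c,u,v);return o+d*(z-o[2])/d[2]
def tri(L):
    A=0;b=0
    for c,u,v in L:
        o,d=ray(c,u,v);P=np.eye(3)-np.outer(d,d);A=A+P;b=b+P@o
    return np.linalg.solve(A,b)
E
python3 - <<'E'
from h import *
np.set_printoptions(precision=4,suppress=True)
d=pickle.load(open("c0.pkl","rb"));S,D=d["scene"],d["side"]
s=lambda u,v:(S,175+u/4,180+v/4); e=lambda u,v:(D,195+(u-400)/4,180+v/4)
s2=lambda u,v:(S,270+u/4,140+v/4); e2=lambda u,v:(D,255+(u-400)/4,135+v/4)
for n,a,b,z in [("stray",s(225,305),e(688,268),.105),("knob",s(318,253),e(730,214),.073),("turq",s(343,338),e(808,255),.105),("mill",s(63,370),e(553,390),.085),("red",s(243,40),e(545,58),.086),("ja",s2(190,55),e2(542,47),.105),("jb",s2(267,98),e2(631,60),.105),
 ("hA",s(175,50),e(515,57),.155),("hB",s(240,180),e(647,135),.155),("hC",s(128,215),e(562,198),.155),("hD",s(67,85),e(425,112),.155),
 ("t1",s2(42,217),e2(452,240),.022),("t2",s2(222,305),e2(664,262),.022),("t3",s2(320,160),e2(680,122),.022),("t4",s2(155,88),e2(490,105),.022)]:
    print(n,onz(*a,z),onz(*b,z),tri([a,b]))
for P in ([onz(*s(*p),0) for p in [(90,285),(130,315),(170,326)]],[onz(*e(*p),0) for p in [(445,290),(460,320),(500,352),(560,362),(620,345)]]):
    P=np.array(P);print("base",least_squares(lambda q:np.hypot(P[:,0]-q[0],P[:,1]-q[1])-.078,[P[:,0].mean(),P[:,1].mean()-.05]).x)
print("nib?",onz(*s(258,295),.007))
E
```

```text
stray [0.4903 0.0898 0.105 ] [0.4912 0.0956 0.105 ] [0.493  0.0861 0.0965]
knob [0.4733 0.0003 0.073 ] [0.4756 0.0053 0.073 ] [ 0.4767 -0.005   0.0636]
turq [0.409  0.0661 0.105 ] [0.4176 0.0701 0.105 ] [0.4161 0.0569 0.0904]
mill [0.559 0.184 0.085] [0.5578 0.1939 0.085 ] [0.5628 0.1803 0.0717]
red [ 0.6317 -0.128   0.086 ] [ 0.6335 -0.127   0.086 ] [ 0.634  -0.1307  0.0827]
ja [ 0.4879 -0.4043  0.105 ] [ 0.488  -0.3986  0.105 ] [ 0.4895 -0.4096  0.099 ]
jb [ 0.4108 -0.3946  0.105 ] [ 0.4125 -0.3913  0.105 ] [ 0.4126 -0.4003  0.0994]
hA [ 0.6303 -0.0432  0.155 ] [ 0.6324 -0.0363  0.155 ] [ 0.6362 -0.0501  0.1444]
hB [0.5212 0.0267 0.155 ] [0.5293 0.0297 0.155 ] [0.5294 0.0178 0.1428]
hC [0.5668 0.0934 0.155 ] [0.5707 0.0994 0.155 ] [0.5732 0.0872 0.1434]
hD [0.6745 0.0277 0.155 ] [0.677  0.0325 0.155 ] [0.6802 0.0225 0.1463]
t1 [ 0.5302 -0.2425  0.022 ] [ 0.5367 -0.2273  0.022 ] [ 0.5419 -0.2648 -0.0069]
t2 [ 0.361  -0.2443  0.022 ] [ 0.3674 -0.2289  0.022 ] [ 0.3673 -0.2654 -0.0057]
t3 [ 0.3646 -0.4348  0.022 ] [ 0.3659 -0.4317  0.022 ] [ 0.3659 -0.4398  0.0168]
t4 [ 0.5265 -0.4319  0.022 ] [ 0.5336 -0.4289  0.022 ] [ 0.5341 -0.4465  0.0087]
base [0.5976 0.0103]
base [0.5961 0.0166]
nib? [0.514  0.0206 0.007 ]
```

```bash
cat >> h.py <<'E'
from scipy.spatial.transform import Rotation as R
def pose():
    from workcell import bot
    s=bot.read_state();return s,np.array(s["tcp_pos"]),R.from_quat(np.roll(s["ee_rot"],-1))
def plan(p,rot,tgt,roll,n):
    """n rows; roll spread over rows first; prints rows"""
    rows=[];tgt=np.array(tgt);k=roll/n
    for i in range(n):
        d=rot.inv().apply((tgt-p)/(n-i))*1000;d=np.round(d)
        rows.append([*map(int,d),round(k,2)])
        p=p+rot.apply(d/1000);rot=rot*R.from_rotvec([0,0,round(k,2)])
    print(rows,p.round(4),rot.apply([0,1,0]).round(3))
    return p,rot
E
python3 - <<'E'
from h import *
s,p,r=pose()
p,r=plan(p,r,[.36,-.19,.215],.5,10)
plan(p,r,[.491,.092,.19],.37,8)
E
```

```text
[[29, -31, 1, 0.05], [27, -33, 1, 0.05], [25, -34, 1, 0.05], [24, -35, 1, 0.05], [22, -36, 1, 0.05], [20, -37, 0, 0.05], [18, -38, 1, 0.05], [17, -39, 0, 0.05], [14, -40, 1, 0.05], [13, -41, 0, 0.05]] [ 0.3604 -0.1903  0.2152] [-0.198 -0.98  -0.001]
[[9, -38, 3, 0.05], [7, -38, 3, 0.05], [5, -39, 3, 0.05], [3, -39, 3, 0.05], [1, -39, 3, 0.05], [0, -39, 4, 0.05], [-2, -38, 3, 0.05], [-5, -39, 4, 0.05]] [0.4909 0.0926 0.1896] [-0.564 -0.826 -0.001]
```

Emit:
move_arm(
  motion=[
    [29,-31,1,0.05],
    [27,-33,1,0.05],
    [25,-34,1,0.05],
    [24,-35,1,0.05],
    [22,-36,1,0.05],
    [20,-37,0,0.05],
    [18,-38,1,0.05],
    [17,-39,0,0.05],
    [14,-40,1,0.05],
    [13,-41,0,0.05],
  ],
  grip=0.6,
)

```text
time_s: 1.15
tcp_pos: [0.3607, -0.1889, 0.2154]
ee_rot: [-0.0, 0.995, -0.101, 0.0]
ft_force: [0.2, -0.3, 0.6]
grip_width: 0.0702
grasp_force: 0.0
```

Emit:
move_arm(
  motion=[
    [9,-38,3,0.05],
    [7,-38,3,0.05],
    [5,-39,3,0.05],
    [3,-39,3,0.05],
    [1,-39,3,0.05],
    [0,-39,4,0.05],
    [-2,-38,3,0.05],
    [-5,-39,4,0.05],
  ],
)

```text
time_s: 1.95
tcp_pos: [0.4913, 0.0939, 0.1893]
ee_rot: [0.0, 0.955, -0.296, 0.0]
ft_force: [1.4, -1.2, -0.2]
grip_width: 0.0702
grasp_force: 0.0
```

```bash
python3 - <<'E'
from h import *
from workcell import bot
s,p,r=pose();print(s["time_s"],p,r.as_matrix().round(3).tolist(),s["qpos"].round(2),s["grip_width"])
c=bot.read_camera("wrist");c["fish"]=1;pickle.dump(c,open("w1.pkl","wb"))
print(c["T"].round(3).tolist())
cv2.imwrite("pics/w1.png",c["color"][:,:,::-1])
E
```

```text
1.95 [0.49134686 0.0938764  0.18931396] [[0.825, -0.566, -0.0], [-0.566, -0.825, -0.0], [0.0, 0.0, -1.0]] [ 0.12 -0.18  1.55 -0.    1.77  2.29] 0.070236921020686
[[-0.566, -0.797, -0.209, 0.549], [-0.824, 0.548, 0.143, 0.056], [0.001, 0.253, -0.967, 0.351], [0.0, 0.0, 0.0, 1.0]]
```

View pics/w1.png

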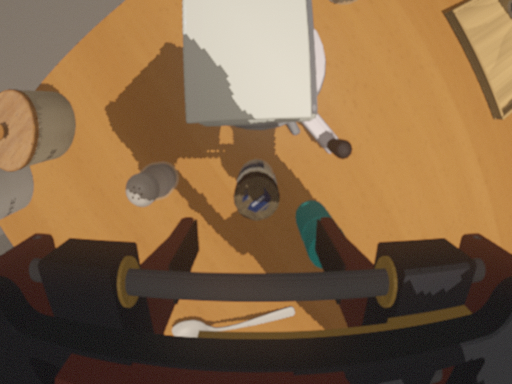

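Wrist: jar lid centre ≈(258,197) below the grip centre, knob (340,148), hood corners (187,123),(313,122), nib (294,127), mill at (150,186), turquoise (312,225) clear of the right finger.

```bash
python3 - <<'E'
from h import *
c=pickle.load(open("w1.pkl","rb"))
for n,u,v,z in [("lid",258,197,.105),("knob",341,148,.073),("hC",187,123,.155),("hB",314,122,.155),("nib",294,127,.012),("turq",312,212,.105)]: print(n,onz(c,u,v,z).round(4))
s,p,r=pose()
plan(p,r,[.491,.0925,.076],0,6)
E
```

```text
lid [0.4913 0.0935 0.105 ]
knob [0.4788 0.005  0.073 ]
hC [0.5718 0.0959 0.155 ]
hB [0.5244 0.0262 0.155 ]
nib [0.5144 0.0274 0.012 ]
turq [0.4529 0.062  0.105 ]
[[0, 1, 19, 0.0], [1, 1, 19, 0.0], [0, 1, 18, 0.0], [1, 1, 19, 0.0], [0, 1, 18, 0.0], [1, 1, 19, 0.0]] [0.4911 0.0921 0.0756] [-0.565 -0.825 -0.002]
```

Emit:
move_arm(
  motion=[
    [0,1,19,0],
    [0,1,19,0],
    [0,0,19,0],
    [0,0,19,0],
    [0,0,19,0],
    [0,0,18,0],
  ],
)

```text
time_s: 2.6
tcp_pos: [0.4894, 0.0905, 0.0754]
ee_rot: [0.0, 0.955, -0.295, -0.0]
ft_force: [0.2, 0.4, -0.4]
grip_width: 0.0703
grasp_force: 0.0
```

Emit:
move_arm(
  motion=[
    [0,0,0,0],
    [0,0,0,0],
    [0,0,0,0],
    [0,0,0,0],
    [0,0,0,0],
  ],
  grip=-1,
  squeeze=20,
)

```text
time_s: 3.1
tcp_pos: [0.4906, 0.0908, 0.078]
ee_rot: [-0.0, 0.955, -0.295, 0.001]
ft_force: [0.7, 0.5, 2.2]
grip_width: 0.0406
grasp_force: 19.9
```

```bash
python3 - <<'E'
from h import *
s,p,r=pose();print(p)
plan(p,r,[p[0]-.02,p[1]-.02,.19],0,4)
p,r=plan(p,r,[p[0]-.02,p[1]-.02,.2],0,4)
p,r=plan(p,r,[.447,-.290,.2],0,9)
E
```

```text
[0.4905652  0.09078676 0.07795473]
[[-1, 7, -28, 0.0], [-1, 7, -28, 0.0], [-2, 7, -28, 0.0], [-1, 7, -28, 0.0]] [0.4704 0.0704 0.1899] [-0.564 -0.826 -0.002]
[[-1, 7, -31, 0.0], [-1, 7, -30, 0.0], [-2, 7, -31, 0.0], [-1, 7, -30, 0.0]] [0.4704 0.0704 0.1999] [-0.564 -0.826 -0.002]
[[20, 35, 0, 0.0], [20, 34, 0, 0.0], [21, 35, 0, 0.0], [20, 34, 0, 0.0], [21, 35, 0, 0.0], [20, 34, 0, 0.0], [21, 35, 0, 0.0], [20, 34, 0, 0.0], [21, 35, 0, 0.0]] [ 0.4469 -0.2902  0.1997] [-0.564 -0.826 -0.002]
```

Emit:
move_arm(
  motion=[
    [-1,7,-31,0],
    [-1,7,-30,0],
    [-2,7,-31,0],
    [-1,7,-30,0],
    [20,35,0,0],
    [20,34,0,0],
    [21,35,0,0],
    [20,34,0,0],
    [21,35,0,0],
    [20,34,0,0],
  ],
)

```text
time_s: 4.1
tcp_pos: [0.4535, -0.1711, 0.1988]
ee_rot: [0.0, 0.955, -0.295, 0.0]
ft_force: [0.6, 1.2, -1.2]
grip_width: 0.0409
grasp_force: 19.8
```

Emit:
move_arm(
  motion=[
    [21,35,0,0],
    [20,34,0,0],
    [21,35,0,0],
    [0,0,0,0],
    [0,0,0,0],
  ],
)

```text
time_s: 4.6
tcp_pos: [0.4461, -0.2908, 0.1983]
ee_rot: [-0.0, 0.955, -0.296, -0.001]
ft_force: [0.0, -0.4, -1.9]
grip_width: 0.0405
grasp_force: 19.9
```

```bash
python3 - <<'E'
from h import *
from workcell import bot
s,p,r=pose();print(p,s["grasp_force"],s["ft_force"])
c=bot.read_camera("scene");d=bot.read_camera("side")
a=cv2.resize(c["color"][120:240,250:390,::-1],None,fx=2.8,fy=2.8,interpolation=3);b=cv2.resize(d["color"][110:230,230:370,::-1],None,fx=2.8,fy=2.8,interpolation=3)
cv2.imwrite("pics/p1.png",np.hstack([a,b]))
plan(p,r,[.447,-.288,.0835],0,6)
E
```

```text
[ 0.44609045 -0.29075184  0.19825448] 19.926318526268005 [ 0.00764125 -0.42941415 -1.90593248]
[[0, 0, 19, 0.0], [0, -1, 19, 0.0], [0, 0, 19, 0.0], [0, -1, 19, 0.0], [0, 0, 19, 0.0], [-1, -1, 20, 0.0]] [ 0.4469 -0.2876  0.0833] [-0.566 -0.825 -0.   ]
```

View pics/p1.png

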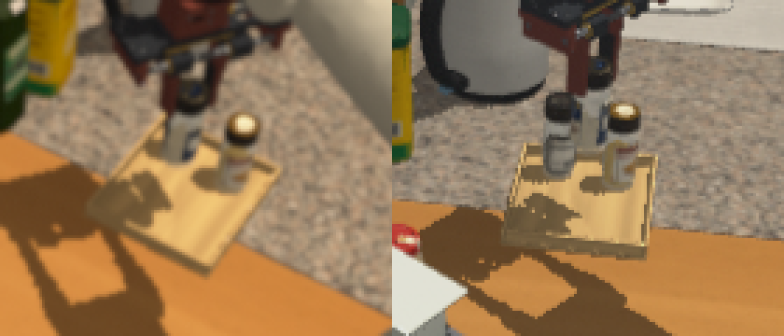

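```bash
python3 - <<'E'
from h import *
d=pickle.load(open("c0.pkl","rb"))
for n,ox,oy in(("scene",250,120),("side",230,110)):
    c=d[n];T=np.linalg.inv(c["T"]);f=192/np.tan(np.radians(c["vfov"])/2)
    for q in [(.446,-.291,.227),(.446,-.291,.122),(.447,-.288,.0),(.488,-.402,.105),(.412,-.393,.105),(.446,-.291,.198)]:
        x=T[:3,:3]@q+T[:3,3];u,v=f*x[0]/x[2]+c["cx"],f*x[1]/x[2]+c["cy"];print(n,q,((u-ox)*2.8).round(),((v-oy)*2.8).round())
E
```

```text
scene (0.446, -0.291, 0.227) 188.0 87.0
scene (0.446, -0.291, 0.122) 176.0 155.0
scene (0.447, -0.288, 0.0) 162.0 226.0
scene (0.488, -0.402, 0.105) 188.0 96.0
scene (0.412, -0.393, 0.105) 241.0 125.0
scene (0.446, -0.291, 0.198) 185.0 107.0
side (0.446, -0.291, 0.227) 203.0 61.0
side (0.446, -0.291, 0.122) 196.0 143.0
side (0.447, -0.288, 0.0) 189.0 230.0
side (0.488, -0.402, 0.105) 170.0 101.0
side (0.412, -0.393, 0.105) 232.0 111.0
side (0.446, -0.291, 0.198) 201.0 84.0
```

Emit:
move_arm(
  motion=[
    [0,0,20,0],
    [0,0,20,0],
    [0,0,20,0],
    [0,0,20,0],
    [0,0,20,0],
    [0,0,10,0],
    [0,0,5,0],
    [0,0,0,0],
    [0,0,0,0],
  ],
)

```text
time_s: 5.6
tcp_pos: [0.447, -0.2903, 0.0848]
ee_rot: [0.0, 0.956, -0.295, 0.001]
ft_force: [-0.2, -0.0, -1.4]
grip_width: 0.0408
grasp_force: 19.9
```

Emit:
move_arm(
  motion=[
    [0,0,2,0],
    [0,0,0,0],
    [0,0,0,0],
  ],
)

```text
time_s: 5.9
tcp_pos: [0.4471, -0.2905, 0.0828]
ee_rot: [0.0, 0.955, -0.295, 0.001]
ft_force: [0.6, 0.2, 4.0]
grip_width: 0.0408
grasp_force: 20.0
```

Emit:
move_arm(
  motion=[
    [0,0,0,0],
    [0,0,0,0],
    [0,0,0,0],
    [0,0,0,0],
    [0,0,-10,0],
    [0,0,-30,0],
    [0,0,-40,0],
    [0,0,-40,0],
  ],
  grip=0.4,
)

```text
time_s: 6.7
tcp_pos: [0.4461, -0.29, 0.2033]
ee_rot: [-0.0, 0.955, -0.295, -0.0]
ft_force: [0.8, 0.0, -0.2]
grip_width: 0.0613
grasp_force: 0.0
```

```bash
cat >> h.py <<'E'
AX=np.array([.597,.0135])
def pol(a,rad,z):
    a=np.radians(a);return [AX[0]-rad*np.cos(a),AX[1]-rad*np.sin(a),z]
E
python3 - <<'E'
from h import *
s,p,r=pose();print(p,s["qpos"].round(2))
p,r=plan(p,r,pol(20,.133,.17),-.70,9)
p,r=plan(p,r,pol(20,.133,.055),0,4)
p,r=plan(p,r,pol(13,.130,.055),.07,2)
for a in (1,-11,-23,-33,-38,-41): p,r=plan(p,r,pol(a,.128,.055),.14 if a>-35 else .06,3 if a>-30 else 2)
E
```

```text
[ 0.44612059 -0.28999105  0.20329162] [-0.64 -0.09  1.45 -0.    1.79  1.53]
[[-14, -25, 4, -0.08], [-12, -26, 4, -0.08], [-10, -27, 4, -0.08], [-7, -28, 4, -0.08], [-5, -28, 3, -0.08], [-3, -29, 4, -0.08], [0, -29, 3, -0.08], [2, -29, 4, -0.08], [4, -28, 3, -0.08]] [ 0.472  -0.0324  0.1704] [ 0.12  -0.993 -0.   ]
[[0, 0, 29, 0.0], [0, 0, 29, 0.0], [0, 0, 29, 0.0], [0, 0, 28, 0.0]] [ 0.4719 -0.0324  0.0554] [ 0.12  -0.993 -0.   ]
[[0, -8, 0, 0.04], [0, -9, 0, 0.04]] [ 0.4702 -0.0155  0.0554] [ 0.041 -0.999 -0.   ]
[[0, -9, 0, 0.05], [-1, -9, 0, 0.05], [0, -9, 0, 0.05]] [0.4695 0.0115 0.0554] [-0.109 -0.994 -0.   ]
[[0, -9, 0, 0.05], [-1, -9, 0, 0.05], [-1, -8, 0, 0.05]] [0.4716 0.0376 0.0554] [-0.256 -0.967 -0.   ]
[[0, -9, 0, 0.05], [0, -9, 0, 0.05], [-1, -9, 0, 0.05]] [0.4789 0.0636 0.0554] [-0.398 -0.917 -0.   ]
[[1, -11, 0, 0.07], [0, -11, 0, 0.07]] [0.4892 0.0831 0.0554] [-0.522 -0.853  0.   ]
[[1, -6, 0, 0.03], [0, -5, 0, 0.03]] [0.496  0.0918 0.0554] [-0.572 -0.82   0.   ]
[[0, -4, 0, 0.03], [0, -3, 0, 0.03]] [0.5    0.0975 0.0554] [-0.62  -0.784  0.   ]
```

Emit:
move_arm(
  motion=[
    [-14,-25,4,-0.08],
    [-12,-26,4,-0.08],
    [-10,-27,4,-0.08],
    [-7,-28,4,-0.08],
    [-5,-28,3,-0.08],
    [-3,-29,4,-0.08],
    [0,-29,3,-0.08],
    [2,-29,4,-0.08],
    [4,-28,3,-0.08],
  ],
  grip=-1,
)

```text
time_s: 7.6
tcp_pos: [0.4724, -0.0315, 0.1693]
ee_rot: [0.0, 0.998, 0.062, 0.0]
ft_force: [-0.0, 0.2, 0.5]
grip_width: 0.0004
grasp_force: 0.0
```

Emit:
move_arm(
  motion=[
    [0,0,29,0],
    [0,0,29,0],
    [0,0,29,0],
    [0,0,28,0],
    [0,-8,0,0.04],
    [0,-9,0,0.04],
    [0,-5,0,0.02],
  ],
)

```text
time_s: 8.3
tcp_pos: [0.4704, -0.0104, 0.0541]
ee_rot: [0.0, 1.0, 0.01, -0.0]
ft_force: [0.8, 0.2, -0.7]
grip_width: 0.0003
grasp_force: 0.2
```

Continuing the arc (4 mm already done of the next leg).

Emit:
move_arm(
  motion=[
    [0,-5,0,0.04],
    [-1,-9,0,0.05],
    [0,-9,0,0.05],
    [0,-9,0,0.05],
    [-1,-9,0,0.05],
    [-1,-8,0,0.05],
    [0,-9,0,0.05],
    [0,-9,0,0.05],
    [-1,-9,0,0.05],
  ],
)

```text
time_s: 9.2
tcp_pos: [0.4804, 0.0644, 0.0545]
ee_rot: [0.0, 0.978, -0.209, 0.0]
ft_force: [-0.2, -1.3, 0.7]
grip_width: 0.0001
grasp_force: 0.3
```

Emit:
move_arm(
  motion=[
    [1,-8,0,0.05],
    [0,-8,0,0.05],
    [1,-7,0,0.04],
    [0,-5,0,0.03],
    [0,-5,0,0.03],
    [0,0,0,0],
  ],
)

```text
time_s: 9.8
tcp_pos: [0.498, 0.0923, 0.0543]
ee_rot: [0.0, 0.952, -0.305, 0.0]
ft_force: [-0.4, -0.5, 1.8]
grip_width: 0.0005
grasp_force: 0.4
```

```bash
python3 - <<'E'
from h import *
from workcell import bot
s,p,r=pose();print(p,s["qpos"].round(2),s["ft_force"],np.degrees(np.arctan2(AX[1]-p[1],AX[0]-p[0])),np.hypot(*(AX-p[:2])))
out=[]
for n,x,y in(("scene",170,170),("side",190,170)):
    c=bot.read_camera(n);out.append(cv2.resize(c["color"][y:y+120,x:x+100,::-1],None,fx=4,fy=4,interpolation=3))
cv2.imwrite("pics/k1.png",np.hstack(out))
E
```

```text
[0.49796241 0.09232068 0.05434874] [ 0.12 -0.13  1.75 -0.    1.52  2.31] [-0.38376996 -0.51382445  1.7595542 ] -38.51509842347401 0.126574657312705
```

View pics/k1.png

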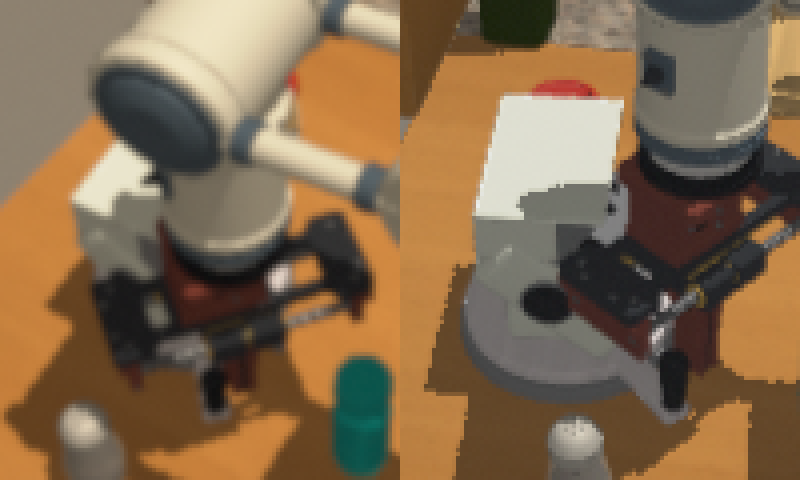

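Scene shows the knob at crop (215,370) → (223.8,262.5); side at (675,355) → (258.8,258.8); hood's left edge runs (500,95)-(475,215) in side crop.

```bash
python3 - <<'E'
from h import *
d=pickle.load(open("c0.pkl","rb"));S,D=d["scene"],d["side"]
for q in (onz(S,223.75,262.5,.073),onz(D,258.75,258.75,.073)): 
    r=AX-q[:2];print(q,np.degrees(np.arctan2(r[1],r[0])),np.hypot(*r))
e=lambda u,v:onz(D,190+(u-400)/4,170+v/4,.155)
a,b,c=e(500,95),e(475,215),e(625,100);print(a,b,c)
v=c-a;print("front normal deg",np.degrees(np.arctan2(v[1],v[0])))
v=b-a;print(np.degrees(np.arctan2(v[1],v[0])),np.hypot(*v[:2]))
E
```

```text
[0.50842947 0.10266986 0.073     ] -45.19319815691107 0.12568214745046916
[0.50979798 0.10902827 0.073     ] -47.60892315866549 0.12934389768650556
[ 0.65651642 -0.03423032  0.155     ] [0.64159924 0.09019974 0.155     ] [ 0.57123743 -0.04399288  0.155     ]
front normal deg -173.46933181055286
96.83622513225554 0.12532104000960628
```

```bash
python3 - <<'E'
from h import *
s,p,r=pose()
for a in (-42.5,-46.5): p,r=plan(p,r,pol(a,.127,.055),.06,2)
for a in (-48,-49.5,-51): p,r=plan(p,r,pol(a,.127,.055),.0,1)
E
```

```text
[[0, -5, 0, 0.03], [0, -4, -1, 0.03]] [0.5031 0.0994 0.0552] [-0.627 -0.779 -0.   ]
[[1, -4, 0, 0.03], [0, -5, 0, 0.03]] [0.5096 0.1057 0.0552] [-0.673 -0.74  -0.   ]
[[0, -3, 0, 0.0]] [0.5117 0.1079 0.0552] [-0.673 -0.74  -0.   ]
[[1, -3, 0, 0.0]] [0.5144 0.1095 0.0552] [-0.673 -0.74  -0.   ]
[[0, -4, 0, 0.0]] [0.5171 0.1125 0.0552] [-0.673 -0.74  -0.   ]
```

Emit:
move_arm(
  motion=[
    [0,-5,0,0.03],
    [0,-4,0,0.03],
    [1,-4,0,0.03],
    [0,0,0,0],
  ],
)

```text
time_s: 10.3
tcp_pos: [0.5065, 0.1021, 0.0539]
ee_rot: [-0.0, 0.938, -0.347, 0.0]
ft_force: [-0.4, -0.6, -0.1]
grip_width: 0.0007
grasp_force: 0.0
```

Emit:
move_arm(
  motion=[
    [0,-3,0,0.02],
    [0,0,0,0],
  ],
)

```text
time_s: 10.5
tcp_pos: [0.5083, 0.1044, 0.0537]
ee_rot: [-0.0, 0.934, -0.357, 0.0]
ft_force: [-0.3, 0.1, -0.3]
grip_width: 0.0003
grasp_force: 0.0
```

```bash
python3 - <<'E'
from h import *
from workcell import bot
s,p,r=pose();print(p,s["qpos"].round(2),s["ft_force"],np.degrees(np.arctan2(AX[1]-p[1],AX[0]-p[0])))
d={n:bot.read_camera(n) for n in("scene","side","wrist")};d["wrist"]["fish"]=1
pickle.dump(d,open("k2.pkl","wb"))
w=cv2.resize(d["wrist"]["color"][0:200,130:400,::-1],None,fx=1.6,fy=1.6)
sd=cv2.resize(d["side"]["color"][185:285,200:280,::-1],(256*4//3,320));cv2.imwrite("pics/k2.png",np.hstack([w,sd]))
E
```

```text
[0.50825334 0.10435511 0.05371931] [ 0.14 -0.09  1.72  0.    1.52  2.44] [-0.26104278  0.10876085 -0.30158497] -45.672595876808934
```

View pics/k2.png

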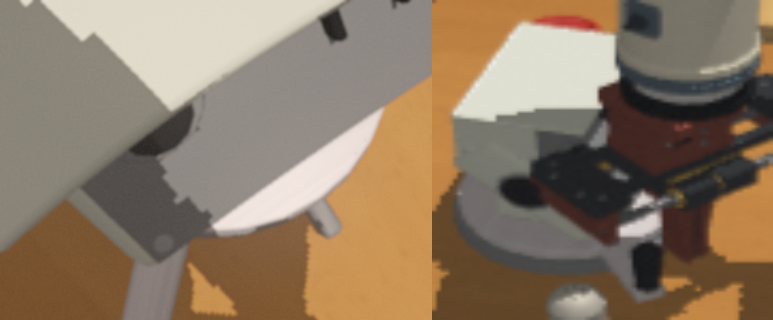

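Wrist view: nib at crop (310,208)-(333,232), panel's lower edge from (215,228) to (430,72), button (165,130), lever (335,25).

```bash
python3 - <<'E'
from h import *
d=pickle.load(open("k2.pkl","rb"));W=d["wrist"]
w=lambda u,v,z:onz(W,130+u/1.6,v/1.6,z)
n=w(328,227,.014);r=AX-n[:2];print("nib",n,np.degrees(np.arctan2(r[1],r[0])),np.hypot(*r))
n2=w(309,205,.014);print(n2, np.degrees(np.arctan2((n2-n)[1],(n2-n)[0])))
a,b,c=w(215,228,.065),w(430,72,.065),w(385,108,.065);print(a,b,c)
for q in(b,c):
  v=a-q;print("head deg",90-np.degrees(np.arctan2(v[1],v[0])), "x")
h1,h2=w(0,248,.153),w(330,0,.153);v=h1-h2;print(h1,h2,np.degrees(np.arctan2(v[1],v[0])))
print("button",w(170,130,.105),"lever",w(335,25,.11))
E
```

```text
nib [0.51136515 0.02977397 0.014     ] -10.76012791458097 0.08716748476893003
[0.52413516 0.03014338 0.014     ] 1.6569706831101219
[0.54743772 0.06506145 0.065     ] [ 0.54076512 -0.02682192  0.065     ] [ 0.5411771  -0.00403496  0.065     ]
head deg 4.153543425721367 x
head deg 5.177258169691342 x
[0.5732894  0.08531423 0.153     ] [0.56850302 0.02840661 0.153     ] 85.19229258587222
button [0.57474101 0.05590528 0.105     ] lever [0.56888542 0.01083177 0.11      ]
```

Emit:
move_arm(
  motion=[
    [0,-3,0,0.02],
    [0,-1,0,0],
    [0,0,0,0],
  ],
)

```text
time_s: 10.95
tcp_pos: [0.5109, 0.1074, 0.0536]
ee_rot: [-0.0, 0.931, -0.366, -0.0]
ft_force: [0.1, -0.4, 0.1]
grip_width: 0.0003
grasp_force: 0.0
```

Emit:
move_arm(
  motion=[
    [0,-2,0,0],
    [0,0,0,0],
  ],
)

```text
time_s: 11.15
tcp_pos: [0.5123, 0.1088, 0.0536]
ee_rot: [-0.0, 0.931, -0.366, -0.0]
ft_force: [-0.2, -1.0, -0.3]
grip_width: 0.0001
grasp_force: 0.0
```

Emit:
move_arm(
  motion=[
    [0,-2,0,0],
    [0,0,0,0],
  ],
)

```text
time_s: 11.35
tcp_pos: [0.5136, 0.1101, 0.0536]
ee_rot: [0.0, 0.931, -0.366, -0.0]
ft_force: [-0.5, 0.0, 0.8]
grip_width: 0.0006
grasp_force: 0.3
```

```bash
python3 - <<'E'
from h import *
from workcell import bot
s,p,r=pose();print(p,s["qpos"].round(2),s["ft_force"],np.degrees(np.arctan2(AX[1]-p[1],AX[0]-p[0])))
w=bot.read_camera("wrist");w["fish"]=1
pickle.dump(w,open("k3.pkl","wb"))
im=w["color"];hsv=cv2.cvtColor(im,cv2.COLOR_RGB2HSV)
# hood: bright, low saturation; print edge samples: per column lowest bright row in 130..300
m=((hsv[...,2]>0)).astype(np.uint8)
g=cv2.cvtColor(im,cv2.COLOR_RGB2GRAY)
cv2.imwrite("pics/k3.png",cv2.resize(im[0:200,130:400,::-1],None,fx=2.2,fy=2.2))
E
```

```text
[0.51361883 0.11012788 0.05359218] [ 0.15 -0.08  1.7  -0.    1.52  2.47] [-0.50363623  0.03400978  0.77982691] -49.20875951374929
```

View pics/k3.png

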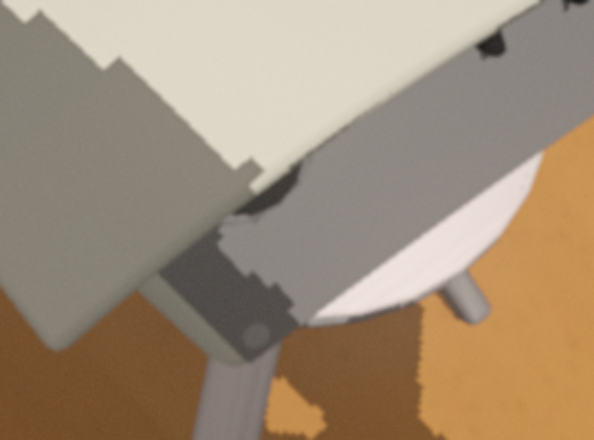

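Panel edge now (305,320)-(592,115), nib (445,283)-(480,315), hood edge (60,345)-(540,0) in the crop.

```bash
python3 - <<'E'
from h import *
W=pickle.load(open("k3.pkl","rb"))
w=lambda u,v,z:onz(W,130+u/2.2,v/2.2,z)
a,b=w(305,320,.065),w(592,115,.065);v=a-b;print(a,b,90-np.degrees(np.arctan2(v[1],v[0])))
h1,h2=w(60,345,.153),w(540,0,.153);v=h1-h2;print(h1,h2,90-np.degrees(np.arctan2(v[1],v[0])))
for q in((445,283),(475,308)): 
  n=w(*q,.014);r=AX-n[:2];print("nib",n,np.degrees(np.arctan2(r[1],r[0])),np.hypot(*r))
# feature hood corner: left/front corner
print(w(60,345,.153))
# panel normal line from panel_low & front edge -> axis estimate given head angle
E
```

```text
[0.54953   0.0696243 0.065    ] [ 0.54044779 -0.01870028  0.065     ] 5.870957056190704
[0.57340348 0.08547856 0.153     ] [0.56709052 0.02539903 0.153     ] 5.9984414220955244
nib [0.52354415 0.03107123 0.014     ] -13.452818450953032 0.07552820623020828
nib [0.51105455 0.02877277 0.014     ] -10.076451357830232 0.08729191523729944
[0.57340348 0.08547856 0.153     ]
```

Emit:
move_arm(
  motion=[
    [0,-2,0,0],
    [0,0,0,0],
  ],
)

```text
time_s: 11.6
tcp_pos: [0.5149, 0.1112, 0.0536]
ee_rot: [0.001, 0.931, -0.366, -0.0]
ft_force: [-0.9, -3.2, 0.8]
grip_width: 0.0006
grasp_force: 1.5
```

```bash
python3 - <<'E'
from h import *
from workcell import bot
s,p,r=pose();print(p,s["ft_force"],s["ft_torque"],s["joint_efforts"])
w=bot.read_camera("wrist");w["fish"]=1
o=pickle.load(open("k3.pkl","rb"))
# track head and nib motion by template matching between k3 and now
g0=cv2.cvtColor(o["color"],6+1);g1=cv2.cvtColor(w["color"],7)
def tr(u,v,h=14):
    u=int(130+u/2.2);v=int(v/2.2);t=g0[max(v-h,0):v+h,u-h:u+h]
    m=cv2.matchTemplate(g1,t,cv2.TM_CCOEFF_NORMED);_,sc,_,l=cv2.minMaxLoc(m);return l[0]-(u-h),l[1]-max(v-h,0),round(sc,2)
print("hoodcorner",tr(60,345),"nib",tr(470,300),"panelcorner",tr(255,335),"lever",tr(490,45))
t=bot.read_state();print(t["ft_force"])
# the same between k2 and k3
k2=pickle.load(open("k2.pkl","rb"))["wrist"];g1=cv2.cvtColor(k2["color"],7)
print("k3->k2 hood",tr(60,345),"nib",tr(470,300),tr(255,335))
pickle.dump(w,open("k4.pkl","wb"))
E
```

```text
[0.51485006 0.11120801 0.05356389] [-0.93383172 -3.24345659  0.79338415] [-0.33349696  0.22763226  0.00346341] [ 1.36308644e+00 -3.64247203e+01 -4.02292550e+01  8.09723139e-01
 -6.05411958e-01  5.36387146e-03]
hoodcorner (4, -1, 0.99) nib (2, 0, 0.99) panelcorner (1, 0, 0.98) lever (4, 3, 0.97)
[-1.37645065 -2.98745035  0.31069935]
k3->k2 hood (-27, -1, 0.99) nib (-9, 1, 0.92) (-14, 0, 0.95)
```

Emit:
move_arm(
  motion=[
    [0,4,0,0],
    [0,8,0,0],
    [0,0,-25,0],
    [0,0,-45,0],
    [0,0,-45,0],
    [0,0,0,0],
  ],
)

```text
time_s: 12.25
tcp_pos: [0.5093, 0.1031, 0.1767]
ee_rot: [-0.003, 0.931, -0.366, 0.005]
ft_force: [0.9, -0.0, 0.9]
grip_width: 0.0002
grasp_force: 0.0
```

```bash
python3 - <<'E'
from h import *
from workcell import bot
s,p,r=pose();print(s["time_s"],p,s["ft_force"],s["qpos"].round(2),s["grasp_force"])
plan(p,r,[.42,.02,.2],-.9,6)
E
```

```text
12.25 [0.50928369 0.10309927 0.17669186] [ 9.20854154e-01 -2.10165855e-04  9.12006869e-01] [ 0.13 -0.14  1.54  0.    1.73  2.45] 0.0
[[-1, 20, -4, -0.15], [-5, 20, -4, -0.15], [-7, 19, -4, -0.15], [-10, 18, -4, -0.15], [-13, 16, -4, -0.15], [-15, 13, -5, -0.15]] [0.4196 0.0202 0.2004] [ 0.15  -0.989 -0.   ]
```

Emit:
move_arm(
  motion=[
    [-1,20,-10,-0.15],
    [-5,20,-10,-0.15],
    [-7,19,-20,-0.15],
    [-10,18,-40,-0.15],
    [-13,16,-50,-0.1],
    [-15,13,-50,0],
    [0,0,-50,0],
    [0,0,-50,0],
    [0,0,-50,0],
    [0,0,-50,0],
  ],
)

```text
time_s: 13.25
tcp_pos: [0.4183, 0.0225, 0.543]
ee_rot: [-0.0, 1.0, -0.024, 0.0]
ft_force: [0.3, 0.3, 1.6]
grip_width: 0.0001
grasp_force: 0.0
```

```bash
python3 - <<'E'
from h import *
s,p,r=pose();print(s["time_s"],p,r.as_matrix().round(3).tolist(),s["qpos"].round(3),s["qvel"].round(2))
E
```

```text
13.25 [0.41826055 0.02252308 0.54303035] [[0.999, -0.049, 0.001], [-0.049, -0.999, 0.0], [0.001, -0.0, -1.0]] [-0.028 -0.049  0.753  0.     2.437  1.592] [ 0.    0.96 -1.99 -0.    1.03 -0.  ]
```

Emit:
move_arm(
  motion=[
    [0,0,-30,0],
    [0,0,-30,0],
    [0,0,-30,0],
    [0,0,-30,0],
  ],
)

```text
time_s: 13.65
tcp_pos: [0.4223, 0.0226, 0.6374]
ee_rot: [0.0, 1.0, -0.024, 0.012]
ft_force: [-8.7, 0.0, 7.7]
grip_width: 0.0002
grasp_force: 0.0
```

```bash
python3 - <<'E'
from h import *
s,p,r=pose();print(s["time_s"],p,r.as_matrix().round(3).tolist(),s["qpos"].round(3),s["qvel"].round(2))
E
```

```text
13.65 [0.42225681 0.02255531 0.63740235] [[0.998, -0.049, 0.025], [-0.049, -0.999, -0.001], [0.025, -0.001, -1.0]] [-0.027  0.256  0.168  0.     2.692  1.593] [ 0.01  0.13 -0.01 -0.    0.    0.  ]
```

Emit:
move_arm(
  motion=[
    [40,0,-20,0],
    [40,0,-20,0],
    [40,0,-20,0],
  ],
)

```text
time_s: 13.95
tcp_pos: [0.4409, 0.0126, 0.6209]
ee_rot: [-0.004, 1.0, -0.025, -0.006]
ft_force: [0.1, 1.2, -0.1]
grip_width: 0.0005
grasp_force: 0.0
```

```bash
python3 - <<'E'
from h import *
s,p,r=pose();print(s["time_s"],p,r.as_matrix().round(3).tolist(),s["qpos"].round(4),s["qvel"].round(2))
E
```

```text
13.95 [0.44085162 0.01264505 0.62091871] [[0.999, -0.049, -0.012], [-0.049, -0.999, 0.008], [-0.012, -0.007, -1.0]] [-0.0542  0.2929  0.1705  0.0165  2.6907  1.5806] [-0.08  0.13 -0.01  0.05  0.   -0.03]
```

```bash
python3 - <<'E'
from h import *
W3=pickle.load(open("k3.pkl","rb"));W2=pickle.load(open("k2.pkl","rb"))["wrist"]
def frame(phi,ax): 
    p=np.radians(phi);return np.array([-np.cos(p),-np.sin(p)]),np.array([-np.sin(p),np.cos(p)])
def hit(W,u,v,phi,ax,off):
    F,L=frame(phi,ax);n=np.array([*(F*np.sin(.698)),np.cos(.698)]);p0=np.array([*(ax+.058*F),.065])+off*n
    o,d=ray(W,u,v);q=o+d*((p0-o)@n)/(d@n);rel=q[:2]-ax;return np.round([rel@F*1000,rel@L*1000,q[2]*1000],1)
ax=np.array([.602,.0185])
print("cam",W2["T"][:3,3],W3["T"][:3,3])
for W,phi,k in((W2,-4.5,1.6),(W3,-5.9,2.2)):
    g=cv2.cvtColor(W["color"],7);m=((g<55)*255).astype(np.uint8);m[:, :150]=0;m[150:]=0;m[:,400:]=0
    n,l,st,ce=cv2.connectedComponentsWithStats(m)
    for i in range(1,n):
        if st[i,4]>15: 
            print(st[i],ce[i].round(),"btn plane",hit(W,*ce[i],phi,ax,.010))
            x,y,w,h=st[i,:4]
            for c in((x,y+h/2),(x+w,y+h/2),(x+w/2,y),(x+w/2,y+h)): print("   ",hit(W,*c,phi,ax,.010),hit(W,*c,phi,ax,.0))
F,L=frame(-5.9,ax);print("hood corner f,l",(np.array([.5734,.0855])-ax)@F,(np.array([.5734,.0855])-ax)@L)
E
```

```text
cam [0.56015678 0.05903513 0.21527227] [0.56471947 0.06394928 0.2151979 ]
[331   7  15  18 171] [338.  16.] btn plane [ 31.3 -14.  100.5]
    [ 29.8 -10.9 101.7] [ 28.2 -15.9  90. ]
    [ 32.7 -17.4  99.3] [ 31.5 -23.   87.3]
    [ 28.4 -15.6 102.9] [ 26.7 -21.   91.2]
    [ 34.1 -12.6  98.1] [ 33.  -17.7  86. ]
[212  81  32  16 208] [224.  91.] btn plane [ 29.7  40.8 101.8]
    [ 26.7  43.9 104.3] [24.8 44.7 92.8]
    [33.5 34.5 98.6] [32.4 34.3 86.5]
    [ 27.9  37.5 103.3] [26.1 37.5 91.7]
    [32.3 41.3 99.6] [31.  41.7 87.6]
[348  15  11  10  69] [354.  20.] btn plane [ 32.5 -14.6  99.4]
    [ 31.3 -12.2 100.4] [ 30.2 -17.8  88.3]
    [ 33.5 -17.2  98.6] [ 32.7 -23.4  86.2]
    [ 30.8 -15.4 100.9] [ 29.6 -21.4  88.8]
    [ 34.1 -13.9  98.1] [ 33.3 -19.7  85.8]
hood corner f,l 0.03533560053429668 0.06370522219473543
```

Emit:
move_arm(
  motion=[
    [15,0,50,0],
    [20,0,50,0],
    [35,0,50,0],
    [40,0,45,0],
    [40,0,40,0],
    [30,0,10,0],
  ],
)

```text
time_s: 14.55
tcp_pos: [0.5956, 0.0066, 0.4134]
ee_rot: [-0.004, 1.0, -0.025, -0.01]
ft_force: [-0.9, -0.1, -0.0]
grip_width: 0.0007
grasp_force: 0.0
```

Emit:
move_arm(
  motion=[
    [50,0,-30,0],
    [50,0,-30,0],
    [50,0,-30,0],
    [50,0,-30,0],
  ],
)

```text
time_s: 14.95
tcp_pos: [0.6853, -0.0013, 0.443]
ee_rot: [-0.005, 1.0, -0.025, 0.015]
ft_force: [0.5, -0.3, -0.9]
grip_width: 0.0
grasp_force: 0.0
```

```bash
python3 - <<'E'
from h import *
s,p,r=pose();print(s["time_s"],p,r.as_matrix().round(3).tolist(),s["qpos"].round(4),s["qvel"].round(2))
E
```

```text
14.95 [ 0.68525722 -0.00133934  0.44299125] [[0.998, -0.05, 0.03], [-0.05, -0.999, 0.009], [0.03, -0.01, -1.0]] [-0.0571  0.6048  0.1761  0.0148  2.3309  1.5739] [-0.03 -0.   -0.03  0.02 -0.37 -0.02]
```

Emit:
move_arm(
  motion=[
    [50,0,-50,0],
    [50,0,-50,0],
    [50,0,-50,0],
    [50,0,-50,0],
  ],
)

```text
time_s: 15.35
tcp_pos: [0.6942, -0.0075, 0.4883]
ee_rot: [-0.006, 0.996, -0.025, 0.085]
ft_force: [0.4, -0.4, 0.9]
grip_width: 0.0003
grasp_force: 0.0
```

```bash
python3 - <<'E'
from h import *
s,p,r=pose();print(s["time_s"],p,r.as_matrix().round(3).tolist(),s["qpos"].round(4),s["qvel"].round(2))
E
```

```text
15.35 [ 0.6942405  -0.00753849  0.48829317] [[0.984, -0.048, 0.17], [-0.05, -0.999, 0.007], [0.169, -0.016, -0.985]] [-0.0694  0.548   0.169   0.0245  2.2549  1.5683] [-0.03 -0.12 -0.    0.03 -0.18 -0.01]
```

Emit:
move_arm(
  motion=[
    [50,0,-50,0],
    [50,0,-50,0],
    [50,0,-50,0],
    [50,0,-50,0],
    [50,0,-50,0],
    [50,0,-50,0],
  ],
)

```text
time_s: 15.95
tcp_pos: [0.6942, -0.0159, 0.5577]
ee_rot: [-0.007, 0.984, -0.025, 0.176]
ft_force: [-0.3, 0.1, 0.2]
grip_width: -0.0001
grasp_force: 0.0
```

```bash
python3 - <<'E'
from h import *
s,p,r=pose();print(s["time_s"],p,r.as_matrix().round(3).tolist(),s["qpos"].round(4),s["qvel"].round(2))
E
```

```text
15.95 [ 0.69419553 -0.01592708  0.55767268] [[0.937, -0.047, 0.346], [-0.052, -0.999, 0.005], [0.345, -0.022, -0.938]] [-0.0899  0.4598  0.1698  0.043   2.1599  1.5618] [-0.03 -0.17  0.    0.03 -0.14 -0.01]
```

Emit:
move_arm(
  motion=[
    [50,0,-50,0],
    [50,0,-50,0],
    [50,0,-50,0],
    [50,0,-50,0],
    [50,0,-50,0],
    [50,0,-50,0],
    [50,0,-50,0],
    [50,0,-50,0],
  ],
)

```text
time_s: 16.75
tcp_pos: [0.6526, -0.0242, 0.678]
ee_rot: [-0.007, 0.954, -0.025, 0.298]
ft_force: [0.1, -0.7, 1.0]
grip_width: 0.0008
grasp_force: 0.0
```

```bash
python3 - <<'E'
from h import *
s,p,r=pose();print(s["time_s"],p,r.as_matrix().round(3).tolist(),s["qpos"].round(4),s["qvel"].round(2))
E
```

```text
16.75 [ 0.65257416 -0.02419294  0.6780186 ] [[0.821, -0.044, 0.569], [-0.052, -0.999, -0.002], [0.569, -0.028, -0.822]] [-0.1268  0.3045  0.1699  0.0799  2.0638  1.5563] [-0.06 -0.21 -0.    0.05 -0.1  -0.  ]
```

```bash
python3 - <<'E'
from h import *
s,p,r=pose()
p,r=plan(p,r,[.46,.01,.42],0,8)
p,r=plan(p,r,[.515,.03,.185],0,8)
E
```

```text
[[-38, -2, 13, 0.0], [-38, -2, 13, 0.0], [-38, -2, 13, 0.0], [-39, -2, 13, 0.0], [-38, -3, 13, 0.0], [-39, -2, 12, 0.0], [-38, -3, 13, 0.0], [-39, -2, 12, 0.0]] [0.4594 0.0096 0.4201] [-0.044 -0.999 -0.028]
[[-11, -2, 28, 0.0], [-11, -2, 28, 0.0], [-11, -2, 28, 0.0], [-11, -2, 28, 0.0], [-11, -2, 28, 0.0], [-11, -2, 28, 0.0], [-12, -2, 28, 0.0], [-11, -2, 29, 0.0]] [0.5151 0.0298 0.185 ] [-0.044 -0.999 -0.028]
```

Emit:
move_arm(
  motion=[
    [-38,-2,13,0],
    [-38,-2,13,0],
    [-38,-2,13,0],
    [-38,-2,13,0],
    [-38,-3,13,0],
    [-39,-2,13,0],
    [-39,-3,13,0],
    [-39,-2,12,0],
  ],
)

```text
time_s: 17.55
tcp_pos: [0.4745, 0.0075, 0.4408]
ee_rot: [-0.007, 0.954, -0.025, 0.298]
ft_force: [-0.1, 0.3, 0.7]
grip_width: 0.0006
grasp_force: 0.0
```

Emit:
move_arm(
  motion=[
    [-11,-2,28,0],
    [-11,-2,28,0],
    [-11,-2,28,0],
    [-11,-2,28,0],
    [-11,-2,28,0],
    [-11,-2,28,0],
    [-12,-2,28,0],
    [-11,-2,28,0],
    [0,0,0,0],
  ],
)

```text
time_s: 18.45
tcp_pos: [0.5287, 0.0278, 0.2017]
ee_rot: [-0.007, 0.956, -0.025, 0.293]
ft_force: [0.3, 0.3, -0.7]
grip_width: 0.0007
grasp_force: 0.0
```

```bash
python3 - <<'E'
from h import *
from workcell import bot
s,p,r=pose();print(s["time_s"],p,r.as_matrix().round(3).tolist(),s["qpos"].round(3),s["ft_force"])
w=bot.read_camera("wrist");w["fish"]=1;pickle.dump(w,open("b1.pkl","wb"))
np.save("b1pose.npy",p)
cv2.imwrite("pics/b1.png",cv2.resize(w["color"][:,:,::-1],(800,600),interpolation=3))
E
```

```text
18.45 [0.52872786 0.02781362 0.20167007] [[0.827, -0.044, 0.561], [-0.052, -0.999, -0.001], [0.56, -0.029, -0.828]] [-0.018 -0.675  1.999  0.01   1.223  1.605] [ 0.28154258  0.34140303 -0.71051925]
```

View pics/b1.png

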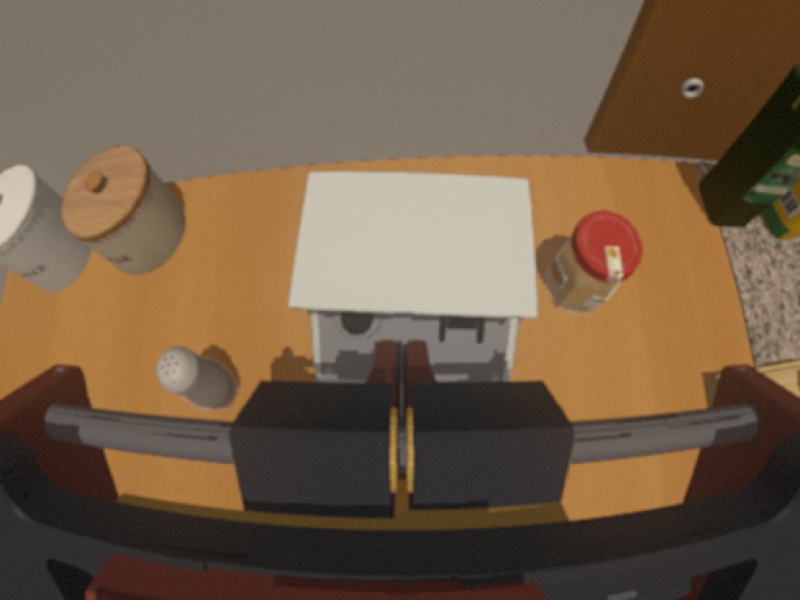

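Last picture: hood front edge (290,306)-(537,315), button at (357,322) just below it, lever (440–485, 318–343), panel between x=315 and 515; finger tips at (400,345).

```bash
python3 - <<'E'
from h import *
W=pickle.load(open("b1.pkl","rb"));k=1.5625
w=lambda u,v,z:onz(W,u/k,v/k,z)
A,B=w(291,307,.155),w(537,314,.155);C,D=w(309,173,.155),w(529,181,.155);print("hood",A,B,C,D,np.hypot(*(A-B)[:2]),np.hypot(*(A-C)[:2]))
v=A-B;l=v/np.linalg.norm(v);phi=-(90-np.degrees(np.arctan2(v[1],v[0])));print("phi",phi)
L=l[:2];F=np.array([-L[1],L[0]]);M=(A+B)[:2]/2
hl=lambda q:((q[:2]-M)@F,(q[:2]-M)@L)
print("nib etc; axis from wrist at hood-35:",M-F*.0355)
ax=M-F*.0355
n=np.array([*(F*np.sin(.698)),np.cos(.698)])
def hit(u,v,off):
    p0=np.array([*(ax+.058*F),.065])+off*n
    o,d=ray(W,u,v);q=o+d*((p0-o)@n)/(d@n);rel=q[:2]-ax;return np.round([rel@F*1000,rel@L*1000,q[2]*1000],1)
g=cv2.cvtColor(W["color"],7)
print(g[192:224,205:330:3][::2])
m=((g<75)*255).astype(np.uint8);x0,x1,y0,y1=205,327,194,228
mm=np.zeros_like(m);mm[y0:y1,x0:x1]=m[y0:y1,x0:x1]
nn,lb,st,ce=cv2.connectedComponentsWithStats(mm)
for i in range(1,nn):
    if st[i,4]>8:
        x,y,ww,h=st[i,:4];print(st[i],ce[i].round(1),"ctr",hit(*ce[i],.01),"low",hit(x+ww/2,y+h,.01),"L/R",hit(x,y+h/2,.01),hit(x+ww,y+h/2,.01))
E
```

```text
hood [0.5719771 0.0839085 0.155    ] [ 0.5614256 -0.0405013  0.155    ] [0.65378859 0.07759248 0.155     ] [ 0.64095171 -0.04893416  0.155     ] 0.12485644644538924 0.08205492756361545
phi -4.847793423258352
nib etc; axis from wrist at hood-35: [0.60207436 0.01870353]
[[193 194 193 194 193 194 193 193 193 192 195 192 193 193 194 194 194 193
  194 193 193 195 194 194 194 195 195 194 193 194 194 195 195 194 196 194
  194 194 195 194 194 194]
 [194 193 193 194 193 193 194 194 194 193 193 194 193 193 193 193 193 192
  193 194 194 193 194 193 194 194 195 195 194 196 195 193 194 196 194 194
  195 193 194 194 193 194]
 [187 188 188 190 190 191 192 193 193 194 193 193 194 193 195 194 194 196
  194 194 194 195 195 193 195 195 193 194 194 194 194 194 194 194 193 194
  194 193 194 192 194 194]
 [131 135 137 143 147 149 152 158 171 173 173 177 179 182 184 187 186 188
  186 186 190 193 193 193 194 193 194 194 194 193 194 195 196 196 195 194
  194 194 195 194 194 195]
 [ 88  81  78  82  80  61  60  66  81  85  84 100 111 115 120 133 117 123
  118 125 145 157 161 168 170 173 173 175 178 180 183 187
[... 1638 characters left out ...]
24 123 125 123 124 125 124 118  65  60  59  61  60  70
   83  61  61  61  64 118 125 124 123 125 124 123 125 123 124 122 115 123
  125 123 123 125 163 170]
 [129 122 122 122 126 124 122 124 122 124 124 120  66  58  61  58  61  59
   62  63  63  62  63 118 125 122 124 121 123 124 126 124 123 125 125 124
  124 123 125 123 168 168]]
[218 200  21  14 218] [227.7 205.8] ctr [ 26.9  35.7 104.1] low [33.5 35.1 98.6] L/R [ 28.2  45.1 103.1] [ 27.6  24.8 103.5]
[281 203  30  16 229] [295.2 207.6] ctr [ 26.8 -28.5 104.2] low [ 36.  -30.   96.5] L/R [ 29.8 -15.2 101.7] [ 29.2 -43.9 102.2]
[238 218  36  10 288] [255.8 223.2] ctr [40.3  8.6 92.9] low [44.4  8.4 89.5] L/R [40.7 26.  92.6] [39.7 -9.  93.4]
```

```bash
cat >> h.py <<'E'
AXW=np.array([.6021,.0187]);PH=np.radians(-4.85);FF=np.array([-np.cos(PH),-np.sin(PH)]);LL=np.array([-np.sin(PH),np.cos(PH)])
def hp(f,l,z): return np.array([*(AXW+f/1000*FF+l/1000*LL),z/1000])
def inhead(p): d=p[:2]-AXW;return np.round([d@FF*1000,d@LL*1000,p[2]*1000],1)
E
python3 - <<'E'
from h import *
s,p,r=pose();P=hp(28.5,35,103);z=r.apply([0,0,1]);print(P,z)
p,r=plan(p,r,P-.025*z,0,6)
p,r=plan(p,r,P-.004*z,0,3)
E
```

```text
[0.57666121 0.05598428 0.103     ] [ 0.56432502 -0.00112067 -0.82555195]
[[-3, -5, 14, 0.0], [-3, -4, 14, 0.0], [-4, -5, 15, 0.0], [-3, -4, 14, 0.0], [-4, -5, 15, 0.0], [-3, -4, 14, 0.0]] [0.5627 0.0556 0.1238] [-0.044 -0.999 -0.029]
[[0, 0, 7, 0.0], [0, 0, 7, 0.0], [0, 0, 7, 0.0]] [0.5745 0.0556 0.1065] [-0.044 -0.999 -0.029]
```

Emit:
move_arm(
  motion=[
    [-3,-5,14,0],
    [-3,-4,14,0],
    [-4,-5,14,0],
    [-3,-4,14,0],
    [-4,-5,14,0],
    [-3,-4,14,0],
    [0,0,0,0],
  ],
)

```text
time_s: 19.2
tcp_pos: [0.5629, 0.0557, 0.1282]
ee_rot: [-0.007, 0.955, -0.025, 0.297]
ft_force: [0.5, -0.8, -0.3]
grip_width: 0.0006
grasp_force: 0.0
```

Emit:
move_arm(
  motion=[
    [0,0,7,0],
    [0,0,7,0],
    [0,0,4,0],
    [0,0,0,0],
  ],
)

```text
time_s: 19.6
tcp_pos: [0.5729, 0.0552, 0.1124]
ee_rot: [-0.007, 0.955, -0.025, 0.296]
ft_force: [0.1, 0.8, -0.2]
grip_width: 0.0003
grasp_force: 0.0
```

```bash
python3 - <<'E'
from h import *
s,p,r=pose();print(inhead(p),inhead(hp(28.5,35,103)),s["ft_force"],r.apply([0,0,1]))
E
```

```text
[ 32.2  33.9 112.4] [ 28.5  35.  103. ] [ 0.0606692   0.81297728 -0.24833667] [ 0.56645254 -0.00161074 -0.82409279]
```

Emit:
move_arm(
  motion=[
    [-2,0,4,0],
    [0,0,4,0],
    [0,0,2,0],
    [0,0,0,0],
  ],
)

```text
time_s: 20.0
tcp_pos: [0.577, 0.0555, 0.1035]
ee_rot: [-0.007, 0.955, -0.025, 0.297]
ft_force: [-2.4, -0.6, 1.5]
grip_width: 0.0002
grasp_force: 1.6
```

Emit:
move_arm(
  motion=[
    [0,0,3,0],
    [0,0,0,0],
  ],
)

```text
time_s: 20.2
tcp_pos: [0.5789, 0.0554, 0.1014]
ee_rot: [-0.007, 0.954, -0.025, 0.297]
ft_force: [-2.1, -1.5, 4.3]
grip_width: 0.0002
grasp_force: 2.3
```

Emit:
move_arm(
  motion=[
    [0,0,2,0],
    [0,0,0,0],
  ],
)

```text
time_s: 20.4
tcp_pos: [0.58, 0.0556, 0.1008]
ee_rot: [-0.007, 0.954, -0.025, 0.297]
ft_force: [-9.1, -1.1, 8.6]
grip_width: 0.0005
grasp_force: 6.2
```

Emit:
move_arm(
  motion=[
    [0,0,-5,0],
    [0,0,-15,0],
    [0,0,-25,0],
    [0,0,-35,0],
    [0,0,0,0],
  ],
)

```text
time_s: 20.9
tcp_pos: [0.5349, 0.056, 0.1707]
ee_rot: [-0.008, 0.953, -0.025, 0.3]
ft_force: [0.5, -0.7, 0.7]
grip_width: 0.0005
grasp_force: 0.0
```

```bash
cat > lev.py <<'E'
from h import *
from workcell import bot
def proj(W,q):
    T=np.linalg.inv(W["T"]);x=T[:3,:3]@q+T[:3,3];f=192/np.tan(np.radians(W["vfov"])/2)
    r=np.hypot(x[0],x[1]);t=np.arctan2(r,x[2]);return np.round([W["cx"]+f*t*x[0]/r,W["cy"]+f*t*x[1]/r],1)
s,p,r=pose();print(s["time_s"],inhead(p),s["ft_force"].round(1))
w=bot.read_camera("wrist");w["fish"]=1;pickle.dump(w,open("b2.pkl","wb"))
# expected pivot: button slope line, lat -30; dropped / latched tips
pv=np.array([20.,-30,97.]) # f,l,z guess on panel
for n,a in(("drop",65),("latch",5)):
    t=np.radians(a);print(n,"tip",proj(w,hp(pv[0]+42*np.sin(t),-30,pv[2]+42*np.cos(t))),"mid",proj(w,hp(pv[0]+25*np.sin(t),-30,pv[2]+25*np.cos(t))))
print("pivot",proj(w,hp(*pv)),"hood edge",proj(w,hp(35.5,-30,155)),"low",proj(w,hp(58,-30,65)))
g=cv2.cvtColor(w["color"],7);u,v=proj(w,hp(40,-30,85)).astype(int)
print(u-30,v-30);print(g[v-30:v+32:3,u-30:u+31:3])
E
python3 lev.py
```

```text
20.9 [ 70.1  31.5 170.7] [ 0.5 -0.7  0.7]
drop tip [337.6 237.1] mid [335.1 220.6]
latch tip [342.9 185.4] mid [337.8 191.4]
pivot [331.4 198.9] hood edge [349.5 192.8] low [325.6 247.6]
299 194
[[ 88  91 100 105 115 128 127 130 134 136 143 135 150 151 152 161 169 172
  172 176 180]
 [ 81  80  82  81  81  77  56  57  57  59  56  57  52  50  58  55  62  82
   82  83  88]
 [ 89  90  92  93  93  89  56  57  68  63  54  53  55  58  56  55  64  82
   81  81  80]
 [123 126 124 125 125 121  51  57  58  55  57  54  55  60  62  53  93 126
  124 110  99]
 [124 123 124 123 126 111  54  70  51  56  56  58  58  55  53  56 103 125
  125 124 125]
 [122 123 122 124 124 101  53 102  61  52  53  55  55  56  51  54 116 124
  124 125 124]
 [123 124 124 123 122  95  54  70  60  51  53  52  54  55  53  55 117 124
  124 123 123]
 [121 121 120 121 122  96  72  75  66  48  47  47  52  50  52  64 124 123
  121 123 124]
 [123 123 121 123 122 122 121  75  70  46  47  49  52  45  49 112 121 122
  120 122 123]
 [123 120 121 121 121 122  88  72  69  41  51  45  48  48  47 109 123 124
  123 121 123]
 [122 120 122 1
[... 264 characters left out ...]
9 120 122 113  67  71  71  47  44  52  53  49  41  39 119 121
  122 121 165]
 [109 105 106 103  99  79  68  74  69  47  45  57  56  42  39  48 120 121
  121 121 172]
 [ 67  67  66  66  65  70  69  73  69  65  40  36  41  41  46  88 120 124
  136 122 175]
 [ 66  69  69  68  69  72  70  68  70  70  68  68  73 112 114 115 115 148
  148 129 176]
 [ 43  41  45  40  41  43  42  42  40  36  42  42  42  43  42  42  55 122
  121 137 152]
 [ 38  36  35  36  40  37  42  36  39  40  39  43  41  43  38  41  41  89
  135 131 133]
 [ 40  39  36  40  37  38  37  35  39  37  41  39  41  38  42  42  44  44
  120 131 134]
 [ 32  37  38  31  37  35  32  35  33  36  38  36  38  41  37  41  42  41
   56 132 132]]
```

```bash
python3 - <<'E'
from h import *
s,p,r=pose();print(r.apply([0,0,1]),r.apply([1,0,0]))
p,r=plan(p,r,hp(104,-28.5,150),0,4)
p,r=plan(p,r,hp(67.5,-28.5,94),0,4)
p,r=plan(p,r,hp(50,-28.5,105.5),0,4)
p,r=plan(p,r,hp(33,-28.5,117),0,6)
E
```

```text
[ 5.70982503e-01 -7.39595871e-04 -8.20961896e-01] [ 0.81981781 -0.05226931  0.57023388]
[[-10, 15, -2, 0.0], [-10, 15, -2, 0.0], [-10, 14, -2, 0.0], [-9, 15, -1, 0.0]] [ 0.4963 -0.001   0.1498] [-0.043 -0.999 -0.029]
[[-1, 1, 17, 0.0], [0, 1, 16, 0.0], [-1, 1, 17, 0.0], [0, 0, 16, 0.0]] [ 0.5323 -0.0039  0.0944] [-0.043 -0.999 -0.029]
[[5, 0, 0, 0.0], [5, 0, 0, 0.0], [5, 0, 0, 0.0], [6, 0, 1, 0.0]] [ 0.55   -0.005   0.1056] [-0.043 -0.999 -0.029]
[[3, 0, 0, 0.0], [3, 0, 0, 0.0], [4, 0, 0, 0.0], [3, 0, 0, 0.0], [4, 0, 0, 0.0], [3, 1, 0, 0.0]] [ 0.5664 -0.007   0.1169] [-0.043 -0.999 -0.029]
```

Emit:
move_arm(
  motion=[
    [-10,15,-2,0],
    [-10,15,-2,0],
    [-10,14,-2,0],
    [-9,15,-1,0],
    [0,0,0,0],
  ],
)

```text
time_s: 21.45
tcp_pos: [0.4948, -0.0025, 0.1444]
ee_rot: [-0.007, 0.955, -0.026, 0.295]
ft_force: [0.6, 0.3, -0.1]
grip_width: 0.0007
grasp_force: 0.0
```

Emit:
move_arm(
  motion=[
    [-1,1,17,0],
    [0,1,16,0],
    [-1,1,17,0],
    [0,0,16,0],
    [0,0,0,0],
  ],
)

```text
time_s: 21.95
tcp_pos: [0.5306, -0.0035, 0.0875]
ee_rot: [-0.008, 0.955, -0.025, 0.294]
ft_force: [-0.2, -0.3, 0.3]
grip_width: 0.0003
grasp_force: 0.0
```

```bash
python3 - <<'E'
from h import *
s,p,r=pose();print(s["time_s"],inhead(p),s["ft_force"],s["ft_torque"])
p,r=plan(p,r,hp(50,-28.5,105.5),0,4)
E
```

```text
21.95 [ 69.4 -28.2  87.5] [-0.16583651 -0.29318842  0.26872092] [0.01352798 0.265293   0.01582758]
[[7, 0, -1, 0.0], [6, 0, -1, 0.0], [7, 0, -1, 0.0], [6, 1, -1, 0.0]] [ 0.5498 -0.0059  0.1054] [-0.044 -0.999 -0.029]
```

Emit:
move_arm(
  motion=[
    [5,0,-1,0],
    [5,0,-1,0],
    [5,0,-1,0],
    [5,0,-1,0],
    [5,0,0,0],
    [0,0,0,0],
  ],
)

```text
time_s: 22.55
tcp_pos: [0.5502, -0.0056, 0.1099]
ee_rot: [-0.007, 0.954, -0.025, 0.297]
ft_force: [-3.0, -0.0, 0.4]
grip_width: 0.0005
grasp_force: 1.3
```

```bash
python3 - <<'E'
from h import *
s,p,r=pose();print(s["time_s"],inhead(p),s["ft_force"])
p,r=plan(p,r,hp(33,-28.5,117),0,6)
E
```

```text
22.55 [ 49.6 -28.6 109.9] [-3.01647971 -0.02282001  0.38062903]
[[3, 0, 1, 0.0], [3, 0, 1, 0.0], [3, 0, 0, 0.0], [3, 0, 1, 0.0], [3, 0, 0, 0.0], [3, 0, 1, 0.0]] [ 0.5673 -0.0065  0.1168] [-0.044 -0.999 -0.028]
```

Contact with the lever (3 N). Continue lifting.

Emit:
move_arm(
  motion=[
    [3,0,1,0],
    [3,0,1,0],
    [3,0,0,0],
    [3,0,1,0],
    [0,0,0,0],
  ],
)

```text
time_s: 23.05
tcp_pos: [0.5617, -0.0062, 0.1138]
ee_rot: [-0.007, 0.954, -0.025, 0.297]
ft_force: [-1.9, 0.4, -0.7]
grip_width: 0.0007
grasp_force: 0.5
```

Emit:
move_arm(
  motion=[
    [3,0,0,0],
    [2,0,1,0],
    [0,0,0,0],
  ],
)

```text
time_s: 23.35
tcp_pos: [0.5654, -0.0065, 0.1145]
ee_rot: [-0.007, 0.955, -0.025, 0.296]
ft_force: [-6.9, -1.3, -0.1]
grip_width: 0.0005
grasp_force: 3.5
```

```bash
python3 - <<'E'
from h import *
s,p,r=pose();print(s["time_s"],inhead(p),s["ft_force"])
E
```

```text
23.35 [ 34.4 -28.3 114.5] [-6.94915247 -1.28528159 -0.13066669]
```

Emit:
move_arm(
  motion=[
    [2,0,1,0],
    [0,0,0,0],
  ],
)

```text
time_s: 23.55
tcp_pos: [0.5667, -0.0071, 0.1145]
ee_rot: [-0.006, 0.955, -0.025, 0.295]
ft_force: [-15.6, -2.2, 3.0]
grip_width: 0.0003
grasp_force: 7.7
```

Emit:
move_arm(
  motion=[
    [2,0,1,0],
    [0,0,0,0],
  ],
)

```text
time_s: 23.75
tcp_pos: [0.5695, -0.0079, 0.1148]
ee_rot: [-0.006, 0.955, -0.025, 0.295]
ft_force: [-2.9, -1.6, -1.9]
grip_width: 0.0
grasp_force: 1.8
```

Emit:
move_arm(
  motion=[
    [-2,0,-1,0],
    [-5,0,0,0],
    [-8,0,0,0],
    [-8,0,-5,0],
    [-8,0,-20,0],
    [0,8,-40,0],
    [0,-20,-20,0],
    [0,-20,0,0],
    [0,-17,0,0],
    [0,0,0,0],
  ],
)

```text
time_s: 24.75
tcp_pos: [0.4981, 0.0459, 0.1712]
ee_rot: [-0.008, 0.954, -0.024, 0.298]
ft_force: [1.0, -0.2, -0.4]
grip_width: 0.0006
grasp_force: 0.0
```

```bash
python3 lev.py
```

```text
24.75 [105.9  18.3 171.2] [ 1.  -0.2 -0.4]
drop tip [320.4 194. ] mid [318.4 179.9]
latch tip [323.7 142.9] mid [320.2 151.2]
pivot [315.7 161.6] hood edge [328.4 146.3] low [311.7 210.9]
284 156
[[ 82  80  79  79  85  82  98  82  55  54  55  54  56  50  53  63  51  77
  124 125 125]
 [ 79  77  81 122 120 122 125 117  58  54  55  64  84  99 120 121  53  66
  124 124 121]
 [119 123 122 126 126 127 125 124  53  71 117 125 127 125 122 125  59  54
  123 123 122]
 [126 126 124 126 125 123 124 124  67  64 124 125 124 122 124 123  93 105
  125 124 123]
 [125 125 125 126 124 124 125 125  74  55 122 125 124 124 123 125 123 124
  123 124 124]
 [124 122 124 123 122 125 123 124 115  98 123 125 123 123 124 125 125 123
  124 122 125]
 [124 124 124 123 122 123 122 122 124 123 124 125 122 122 124 123 124 123
  124 123 124]
 [125 122 124 125 122 124 123 123 123 124 123 123 124 124 124 125 122 123
  124 124 122]
 [123 123 123 125 124 123 122 122 122 123 122 122 123 122 125 122 122 122
  123 123 122]
 [125 122 124 124 122 124 125 127 123 123 123 123 123 123 123 123 122 124
  121 124 123]
 [123 123 123 
[... 265 characters left out ...]
3 125 124 124 123 123 122 123 123 123 125 122 123 123 122 125
  121 124 137]
 [121 124 122 123 125 122 122 126 124 122 125 124 124 122 126 140 151 171
  164 129 136]
 [124 124 123 122 122 124 125 124 122 122 124 131 149 166 175 181 181 181
  134 136 135]
 [122 124 124 124 124 122 123 120 141 161 174 182 183 183 181 181 183 169
  122 135 136]
 [123 122 121 124 136 138 169 183 183 184 183 184 184 183 180 181 182 140
  128 134 136]
 [129 148 170 174 184 185 186 185 184 185 184 182 183 183 180 181 166 121
  133 135 135]
 [184 187 187 187 188 186 185 182 182 183 183 183 180 183 185 173 126 131
  132 133 135]
 [188 187 187 183 184 184 185 185 183 182 185 186 187 186 182 131 126 136
  134 134 135]]
```

```bash
python3 - <<'E'
from h import *
W=pickle.load(open("b2.pkl","rb"))
exec(open("lev.py").read().split("s,p,r=pose()")[0].split("from workcell import bot")[1])
g=cv2.cvtColor(W["color"],7).astype(int)
pts=[]
for l in np.arange(-50,51,5):
    u,v=proj(W,hp(35.5,l,155));c=int(round(u));col=g[int(v)-12:int(v)+13,c]
    d=np.diff(col);i=np.argmin(d);pts.append(onz(W,c,int(v)-12+i+1,.153))
pts=np.array(pts);k=np.polyfit(pts[:,1],pts[:,0],1);print("head phi",-np.degrees(np.arctan(k[0])),"resid mm",1000*np.abs(np.polyval(k,pts[:,1])-pts[:,0]).max())
u,v=proj(W,hp(90,0,12)).astype(int);print("nib pred",u,v)
for a in range(-24,25,6): print(a,proj(W,hp(90*np.cos(np.radians(a)),90*np.sin(np.radians(a)),12)),end=" ")
print();print(g[v-12:v+14:2,u-36:u+37:3])
print("S-channel");h=cv2.cvtColor(W["color"],cv2.COLOR_RGB2HSV)[...,1];print(h[v-12:v+14:2,u-36:u+37:3])
E
```

```text
head phi -2.744606492790773 resid mm 9.588005761794417
nib pred 278 250
-24 [310.6 244.7] -18 [302.9 247.5] -12 [294.9 249.4] -6 [286.6 250.5] 0 [278.2 250.7] 6 [269.8 250.1] 12 [261.6 248.5] 18 [253.6 246.1] 24 [245.9 242.8] 
[[ 44  50  54  53  36  42  39  48  45  47  48  52  87  87  89  85  80  80
   70  76  71  72  74  80  80]
 [ 46  47  51  55  40  51  39  46  43  48  46  48 107 126 127 129 127 118
   70  72  69  74  79  81  84]
 [ 46  45  55  45  38  49  37  44  47  46  45  47  82 121 108 101  96  84
   72  76  81  80  78  81  80]
 [ 41  43  54  46  32  48  39  47  45  49  41  42  52  66  60  63  62  63
   64  65  63  65  60  63  62]
 [ 39  40  43  36  36  50  36  43  43  39  38  45  42  40  46  45  42  45
   44  45  44  45  47  50  46]
 [ 41  36  42  42  35  52  36  39  39  40  41  46  40  40  43  48  46  43
   39  42  44  45  45  45  47]
 [ 38  38  41  39  32  48  37  41  38  41  44  41  41  41  41  42  42  44
   42  45  39  50  42  45  47]
 [ 39  39  35  46  30  48  33  39  41  40  38  44  44  46  43  40  44  44
   44  44  43  43  43  46  42]
 [ 40  32  37  42  29  48  34  35
[... 1168 characters left out ...]
36  29  11  25  34  41  40  23  35  37
   23  26  43  34  38  52  30]
 [ 36  42  45  84  66 123 112  61  18  40  26  23  17  26  28  36  33  32
   27  44  33  43  43  41  53]
 [ 43  30  26  99  90  99  67  75  33  24  24  12  17  32  28  35  45  33
   41  31  43  27  48  38  46]
 [ 40  26  37 106  50 105  77  67  34  17  21  13  24  35  12  23  25  28
   23  37  50  40  33  38  46]
 [ 30  32  39 105  66 121  76  71  30  45  25  24   6  12  24  26  12  12
   39  44  17  28  30  23  46]
 [ 46  28  30 155  91 114 135 122  26  14  20  30  38  28  24  30  27  24
   47  12  35  20  51  60  49]
 [ 34  23  39 153 152 111 150 140  14  37  12  13  33  24  26  26  47  30
   32  40  29  46  36  35  60]]
```

```bash
python3 - <<'E'
from h import *
s,p,r=pose();plan(p,r,[.45,-.06,.3],0,5)
E
```

```text
[[8, 21, -27, 0.0], [8, 21, -27, 0.0], [8, 20, -27, 0.0], [7, 21, -26, 0.0], [8, 20, -27, 0.0]] [ 0.4498 -0.0598  0.3003] [-0.041 -0.999 -0.028]
```

Emit:
move_arm(
  motion=[
    [8,21,-27,0],
    [8,21,-27,0],
    [8,20,-27,0],
    [7,21,-26,0],
    [8,20,-27,0],
    [0,0,0,0],
  ],
)

```text
time_s: 25.4
tcp_pos: [0.4497, -0.0638, 0.3047]
ee_rot: [-0.005, 0.954, -0.027, 0.3]
ft_force: [0.0, -0.2, 0.5]
grip_width: 0.0004
grasp_force: 0.0
```

```bash
python3 - <<'E'
from h import *
from workcell import bot
exec(open("lev.py").read().split("s,p,r=pose()")[0].split("from workcell import bot")[1])
s,p,r=pose();print(s["time_s"],inhead(p),s["grasp_force"])
W=bot.read_camera("wrist");W["fish"]=1
S=bot.read_camera("scene");D=bot.read_camera("side");pickle.dump((W,S,D),open("f.pkl","wb"))
g=cv2.cvtColor(W["color"],7)
# hood: bright blob -> min-area quad
h=cv2.cvtColor(W["color"],cv2.COLOR_RGB2HSV)
m=((g>150)&(h[...,1]<50)).astype(np.uint8)*255;m=cv2.morphologyEx(m,cv2.MORPH_OPEN,np.ones((3,3)))
cs,_=cv2.findContours(m,0,1);cs=sorted(cs,key=cv2.contourArea)[-3:]
for c in cs:
    q=cv2.approxPolyDP(c,6,True)[:,0];print(cv2.contourArea(c),q.tolist(),[onz(W,*x,.155)[:2].round(4).tolist() for x in q])
print([proj(W,hp(35.5,l,155)).tolist() for l in(-64,64)])
u,v=proj(W,hp(90,0,12)).astype(int);print("nib pred",u,v)
print(h[v-16:v+17:2,u-36:u+37:3,1])
for n,C in(("scene",S),("side",D)):
    T=np.linalg.inv(C["T"]);f=192/np.tan(np.radians(C["vfov"])/2);x=T[:3,:3]@np.array([.447,-.290,.11])+T[:3,3];u,v=int(f*x[0]/x[2]+C["cx"]),int(f*x[1]/x[2]+C["cy"])
    print(n,u,v);print(cv2.cvtColor(C["color"],7)[v-14:v+46:3,u-16:u+17:2])
E
```

```text
25.4 [144.9 -95.1 304.7] 0.0
932.0 [[29, 112], [6, 125], [3, 152], [25, 143]] [[0.7073, 0.3319], [0.691, 0.3905], [0.6323, 0.3716], [0.6414, 0.3146]]
1160.5 [[246, 200], [174, 218], [165, 243], [184, 223], [227, 222]] [[0.5235, -0.051], [0.5061, 0.0335], [0.4769, 0.0436], [0.4997, 0.0212], [0.4987, -0.0286]]
5386.5 [[229, 104], [140, 129], [145, 181], [240, 157], [251, 195]] [[0.6607, -0.0327], [0.6334, 0.0909], [0.5552, 0.0741], [0.5789, -0.0457], [0.5292, -0.0569]]
[[237.4, 170.3], [138.1, 169.3]]
nib pred 203 237
[[153 122  24  23  22  21  23  22  23  22  22  23  23  23  22  22  24  23
   23  23  22  26  21  21 101]
 [151  46  23  24  24  23  30  23  22  23  22  22  23  23  22  22  22  22
   22  26  27  21  22  92 141]
 [119  24  23  22  22  27  23  29  30  25  23  21  22  23  22  22  20  21
   25  25  20  17  85 141 138]
 [ 47  24  22  25  24  43  88  26  30  27  24  24  24  22  24  28  28  25
   24  25  29  98 138 138 152]
 [ 25  22  23  25  27 117 152  96  62  27  22  24  24  27  22  24  20  16
   20  46 113 133 146 143 137]
 [ 22  26  24  26  43 150 148 142 130  86  45  33  30
[... 3376 characters left out ...]
167 172 143  51  84 131 148 110  70 185 187 188 181 172 165]
 [182 166 168 174 146  56  93 112 112  85 131 185 187 187 179 167 165]
 [173 165 167 175 103  80 105 112 114  65  97 183 188 185 176 165 165]
 [165 146  86  91  89 110 113 116 117  40 119 182 186 182 173 163 167]
 [121 105  95  94  92 106 111 113 114 112 175 181 183 180 170 163 169]
 [ 93  92  92  91  90  89  98 117 151 179 160 165 169 178 168 166 171]
 [ 87 100  85  92  93 109  98  93  94  95  97  96  97  96  97  97  96]
 [137 137 137 140 139 140 139 140 138  97 100 105 106 106  86  82  92]
 [139 138 138 139 139 139 139 140 138 138 139 139 138 138 138 138 137]
 [139 139 140 140 140 140 140 140 141 140 140 139 139 139 138 138 138]]
```

```bash
python3 - <<'E'
import h
from h import *
exec(open("lev.py").read().split("s,p,r=pose()")[0].split("from workcell import bot")[1])
W,S,D=pickle.load(open("f.pkl","rb"))
for ph in (11,):
    P=np.radians(ph);h.FF=np.array([-np.cos(P),-np.sin(P)]);h.LL=np.array([-np.sin(P),np.cos(P)])
    hp=h.hp
    print("hood",[proj(W,hp(35.5,l,155)).tolist() for l in(-64,64)],"panel low",[proj(W,hp(58,l,65)).tolist() for l in(-68,68)])
    for l in(-29,):
        for n,a in(("drop",65),("latch",5)):
            t=np.radians(a);print(n,[proj(W,hp(20+s*np.sin(t),l,97+s*np.cos(t))).tolist() for s in(10,25,40)])
    print("btn",proj(W,hp(26,35,105)))
g=cv2.cvtColor(W["color"],7);print(g[160:216:2,150:262:3])
E
```

```text
hood [[244.3, 156.3], [144.5, 181.2]] panel low [[254.3, 197.0], [165.8, 218.2]]
drop [[221.2, 175.8], [222.5, 182.9], [223.9, 190.4]]
latch [[219.5, 168.9], [218.1, 165.1], [216.6, 161.0]]
btn [176.1 183.7]
[[204 205 204 ... 148 148 148]
 [204 205 205 ... 148 146 148]
 [205 204 204 ... 147 148 147]
 ...
 [145 144 145 ... 147 147 147]
 [146 143 144 ... 147 145 146]
 [145 147 144 ... 146 147 143]]
```

```bash
python3 - <<'E'
from h import *
np.set_printoptions(threshold=99999,linewidth=250)
W,S,D=pickle.load(open("f.pkl","rb"));g=cv2.cvtColor(W["color"],7);print(g[160:210:2,160:252:3])
s,p,r=pose();print(p,s["qpos"].round(2))
z=r.apply([0,0,1])
E
```

```text
[[205 205 206 206 205 205 204 204 206 204 206 206 205 205 204 205 205 205 205 206 204 201 182 164 122 101  87 145 160 127 148]
 [205 205 205 205 204 205 204 205 204 204 204 205 205 206 205 205 206 207 204 191 177 142  86  84  86  89  86 135 171 118 147]
 [205 204 205 204 205 204 205 205 205 205 205 205 207 206 207 206 201 185 161 108  76  67  70  77  88  90  87 112 177 116 148]
 [204 205 206 204 205 203 204 206 205 205 206 205 205 202 196 178 143  87  66  57  58  61  69  73  89  97 119 139 185 124 148]
 [205 205 205 205 204 206 205 205 205 205 206 202 191 151 125 100  89  63  65  63  62  61  73  66 118 121 140 142 187 153 145]
 [205 205 204 205 205 204 204 205 204 198 173 142 112  91  90  91  90  65  66  62  62  60  81  71 137 139 138 138 187 164 147]
 [205 204 205 205 205 205 204 193 151 132 101  88  91  90  89  92  90  70  74  59  59  58  70  70 132 139 138 138 180 167 146]
 [204 205 204 204 199 187 154 115  91  90  90  91  93  91 100  99 118  89  75  63  68  84 114  78 126 139 138 137 176 174 154]
 [205 205 192 178 132 102  88  90  87  90  90  90  96  99 129 137 139 116  78  88 11
[... 1451 characters left out ...]
37 136 137 136 137 137 138 138 136 135 136 136 137 136 137 137 134 136 136 135 137 138 129 145 141 141 161 137 131]
 [147 185 140 138 136 137 135 138 139 136 136 136 137 136 136 135 134 136 134 136 136 142 144 139 141 175 175 191 194 140 121]
 [143 179 147 133 136 136 137 135 138 136 136 137 135 136 136 136 135 136 140 137 145 146 145 173 180 196 195 195 185 134 120]
 [142 170 161 134 135 135 135 135 137 136 135 137 137 134 134 140 139 137 137 133 144 184 192 195 196 197 196 196 155 134 130]
 [142 159 171 134 136 136 136 137 135 136 136 137 137 134 140 150 152 148 175 181 194 198 198 197 195 196 195 191 134 122 139]]
[ 0.44974739 -0.06090885  0.29884749] [-0.37 -0.85  1.92  0.2   1.5   1.3 ]
```

```bash
python3 - <<'E'
from h import *
s,p,r=pose()
p,r=plan(p,r,[.49,.05,.16],0,5)
p,r=plan(p,r,[.508,.058,.064],0,5)
p,r=plan(p,r,[.509,.077,.064],0,3)
p,r=plan(p,r,[.527,.093,.064],0,5)
p,r=plan(p,r,[.534,.1,.064],0,3)
E
```

```text
[[-10, -22, 27, 0.0], [-10, -22, 28, 0.0], [-10, -22, 27, 0.0], [-11, -21, 28, 0.0], [-10, -22, 27, 0.0]] [0.4902 0.0505 0.1602] [-0.045 -0.999 -0.029]
[[-8, -1, 18, 0.0], [-8, -1, 18, 0.0], [-8, -1, 18, 0.0], [-8, -1, 18, 0.0], [-8, -2, 17, 0.0]] [0.5079 0.0585 0.0644] [-0.045 -0.999 -0.029]
[[0, -6, 0, 0.0], [0, -6, 0, 0.0], [0, -7, 1, 0.0]] [0.5093 0.0774 0.0642] [-0.045 -0.999 -0.029]
[[3, -3, 2, 0.0], [3, -3, 2, 0.0], [3, -3, 2, 0.0], [2, -4, 2, 0.0], [3, -3, 2, 0.0]] [0.5272 0.0926 0.0643] [-0.045 -0.999 -0.029]
[[2, -3, 1, 0.0], [2, -2, 2, 0.0], [1, -3, 1, 0.0]] [0.534  0.1004 0.0641] [-0.045 -0.999 -0.029]
```

Emit:
move_arm(
  motion=[
    [-10,-22,27,0],
    [-10,-22,28,0],
    [-10,-22,27,0],
    [-11,-21,28,0],
    [-10,-22,27,0],
    [0,0,0,0],
  ],
)

```text
time_s: 26.15
tcp_pos: [0.4902, 0.054, 0.1539]
ee_rot: [-0.008, 0.957, -0.022, 0.29]
ft_force: [0.3, 0.1, -1.2]
grip_width: 0.0006
grasp_force: 0.0
```

Emit:
move_arm(
  motion=[
    [-8,-1,18,0],
    [-8,-1,18,0],
    [-8,-1,18,0],
    [-8,-1,18,0],
    [0,0,0,0],
  ],
)

```text
time_s: 26.65
tcp_pos: [0.5055, 0.0559, 0.0812]
ee_rot: [-0.007, 0.956, -0.025, 0.293]
ft_force: [-1.0, 0.3, -0.3]
grip_width: 0.0007
grasp_force: 0.0
```

```bash
python3 - <<'E'
from h import *
s,p,r=pose();print(p)
p,r=plan(p,r,[.508,.06,.064],0,2)
E
```

```text
[0.50554448 0.05594943 0.081161  ]
[[-4, -2, 8, 0.0], [-4, -2, 8, 0.0]] [0.5081 0.0603 0.0635] [-0.043 -0.999 -0.028]
```

Emit:
move_arm(
  motion=[
    [-4,-2,8,0],
    [-4,-2,8,0],
    [0,-6,0,0],
    [0,-6,0,0],
    [0,-5,0,0],
    [3,-3,2,0],
    [3,-3,2,0],
    [0,0,0,0],
  ],
)

```text
time_s: 27.45
tcp_pos: [0.5186, 0.083, 0.0684]
ee_rot: [-0.007, 0.955, -0.025, 0.296]
ft_force: [0.2, -3.0, -0.4]
grip_width: 0.0002
grasp_force: 1.5
```

```bash
python3 - <<'E'
from h import *
s,p,r=pose();print(p,s["ft_force"])
p,r=plan(p,r,[.527,.093,.064],0,3)
p,r=plan(p,r,[.534,.1,.064],0,3)
E
```

```text
[0.51858132 0.08298115 0.06840362] [ 0.15179815 -3.00231326 -0.44684602]
[[1, -3, 3, 0.0], [1, -4, 3, 0.0], [2, -3, 2, 0.0]] [0.5268 0.0927 0.0643] [-0.044 -0.999 -0.028]
[[2, -3, 1, 0.0], [2, -2, 2, 0.0], [1, -3, 1, 0.0]] [0.5336 0.1005 0.0641] [-0.044 -0.999 -0.028]
```

Emit:
move_arm(
  motion=[
    [0,-2,4,0],
    [1,-3,3,0],
    [2,-3,2,0],
    [0,0,0,0],
  ],
)

```text
time_s: 27.85
tcp_pos: [0.5275, 0.0908, 0.0643]
ee_rot: [-0.007, 0.954, -0.025, 0.298]
ft_force: [4.0, -4.4, 2.5]
grip_width: 0.0002
grasp_force: 3.0
```

Emit:
move_arm(
  motion=[
    [2,-3,2,0],
    [2,-2,1,0],
    [0,0,0,0],
  ],
)

```text
time_s: 28.15
tcp_pos: [0.5305, 0.0963, 0.0612]
ee_rot: [-0.008, 0.955, -0.025, 0.294]
ft_force: [0.1, 0.1, 0.4]
grip_width: 0.0004
grasp_force: 0.0
```

```bash
cat > hd.py <<'E'
from h import *
from workcell import bot
exec(open("lev.py").read().split("s,p,r=pose()")[0].split("from workcell import bot")[1])
s,p,r=pose();print(s["time_s"],p.round(4),s["ft_force"].round(1))
W=bot.read_camera("wrist");W["fish"]=1;pickle.dump(W,open("g.pkl","wb"))
g=cv2.cvtColor(W["color"],7);h=cv2.cvtColor(W["color"],cv2.COLOR_RGB2HSV)
m=((g>150)&(h[...,1]<50)).astype(np.uint8)*255;m=cv2.morphologyEx(m,cv2.MORPH_OPEN,np.ones((3,3)))
cs,_=cv2.findContours(m,0,1)
for c in sorted(cs,key=cv2.contourArea)[-2:]:
    q=cv2.approxPolyDP(c,5,True)[:,0];print(cv2.contourArea(c),q.tolist(),[onz(W,*x,.155)[:2].round(4).tolist() for x in q])
print("pred in click: hood L,R",proj(W,hp(35.5,64,155)),proj(W,hp(35.5,-64,155)),"nib",proj(W,hp(90,0,12)))
E
python3 hd.py
```

```text
28.15 [0.5305 0.0963 0.0612] [0.1 0.1 0.4]
3993.0 [[250, 217], [271, 217], [274, 226], [288, 217], [326, 240], [346, 238], [346, 229], [354, 228], [357, 238], [372, 244], [400, 233], [419, 210], [266, 203]] [[0.5175, 0.0964], [0.5172, 0.0907], [0.5147, 0.09], [0.5169, 0.0861], [0.5099, 0.0762], [0.51, 0.0705], [0.5125, 0.0702], [0.5126, 0.0679], [0.5097, 0.0674], [0.5077, 0.0632], [0.51, 0.0539], [0.5163, 0.0461], [0.5213, 0.0918]]
17846.0 [[275, 0], [274, 66], [419, 80], [511, 102], [511, 57], [473, 0]] [[0.6147, 0.0821], [0.5716, 0.086], [0.5665, 0.0304], [0.5608, -0.0206], [0.5925, -0.0427], [0.6421, -0.0437]]
pred in click: hood L,R [275.5  64.8] [536.1 105.6] nib [352.5 265.6]
```

Snapped in (hood corner 274,66 vs predicted 275,65, force gone). Retreat and verify.

Emit:
move_arm(
  motion=[
    [0,5,0,0],
    [-3,12,0,0],
    [-3,15,-10,0],
    [0,20,-30,0],
    [0,20,-40,0],
    [8,20,-40,0],
    [10,20,-40,0],
    [10,10,-30,0],
    [10,10,-20,0],
    [0,0,0,0],
  ],
)

```text
time_s: 29.2
tcp_pos: [0.4616, -0.0389, 0.2573]
ee_rot: [-0.006, 0.957, -0.026, 0.288]
ft_force: [0.1, -0.3, 1.2]
grip_width: 0.0005
grasp_force: 0.0
```

```bash
cat >> hd.py <<'E'
np.set_printoptions(threshold=99999,linewidth=250)
u,v=proj(W,hp(90,0,12)).astype(int);print("nib S");print(h[v-8:v+9:4,u-36:u+37:3,1])
for n,a in(("drop",65),("latch",5)):
    t=np.radians(a);print(n,[proj(W,hp(20+s_*np.sin(t),-29,97+s_*np.cos(t))).tolist() for s_ in(10,25,40)])
print("btn",proj(W,hp(26,35,105)),"hoodR")
u,v=proj(W,hp(45,3,80)).astype(int);print(u-48,v-26);print(g[v-26:v+22:2,u-48:u+48:3])
E
python3 hd.py
```

```text
29.2 [ 0.4616 -0.0389  0.2573] [ 0.1 -0.3  1.2]
1344.0 [[153, 218], [157, 225], [181, 208], [218, 223], [252, 206], [170, 201]] [[0.5023, 0.0662], [0.495, 0.0615], [0.5114, 0.0368], [0.4947, -0.0003], [0.5099, -0.0335], [0.5193, 0.0486]]
7343.5 [[157, 95], [143, 156], [256, 159], [258, 202], [267, 169], [261, 173], [260, 95]] [[0.6548, 0.0761], [0.5724, 0.0834], [0.5594, -0.0397], [0.5136, -0.0395], [0.5477, -0.0502], [0.5437, -0.044], [0.6408, -0.0481]]
pred in click: hood L,R [141.2 156.4] [258.2 157.2] nib [214.6 233.9]
nib S
[[152 153 145 137 139 147 133  76  24  22  25  28  31  23  27  26  21  30  28  47  95 123 119 122 122]
 [151 154 148 149 141 139 138 147 153 151 145  80  26  29 108 124 121 132 134 145 131 120 127 123 130]
 [156 141 149 149 141 135 156 146 156 145 145  46  25  36 141 140 144 134 139 135 135 120 128 119 118]
 [153 145 141 144 152 144 146 146 148 145 149  61  28  69 147 149 144 144 145 146 134 118 113 126 134]
 [154 151 149 146 139 142 144 149 152 155 153 145 136 137 145 150 146 151 142 141 114 121 128 124 124]]
drop [[230.3, 171.0], [229.0, 179.7], [227.5, 188
[... 2536 characters left out ...]
131 132 131 131 129 131 131 130 132 137 159]
 [141 140 139 137 138 141 129 132 137 128 121 126 133 130 134 130 128 134 136 132 133 129 129 131 129 130 130 130 131 128 130 145]
 [143 140 137 145 182 189 176 177 178 178 178 173 143 144 146 145 139 147 132 126 129 128 132 143 139 136 140 132 134 132 131 128]
 [141 139 144 178 192 191 193 192 195 196 196 196 192 192 192 192 192 190 175 174 174 173 173 185 162 138 139 147 173 171 165 127]
 [142 144 175 191 192 191 191 192 193 192 193 193 194 193 195 194 194 196 196 195 195 193 194 193 189 190 187 189 191 193 188 173]
 [143 173 190 192 192 190 193 179 182 190 190 190 190 191 191 190 190 191 191 192 194 192 193 193 192 193 193 192 192 192 194 177]]
```

```bash
python3 -c "
from workcell import bot
print(bot.sign_off())"
```

```text
the job is handed in; nothing more can be done
None
```

I ran the safety-switch test and handed the job in at about 29 s of the 67 s; sign-off returned no verdict. By my last camera checks the jar stands in the tray, the head is clicked over the nib (lifting the lever knocked it about 16° out, so I pushed it back), the lever is latched up and the button is out.

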